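# Lay out the tasting bottles on their coasters

### The job

Set up the tasting: stand each of the four small sample bottles upright in the middle of the wooden coaster of its own outline - the slim round bottle on the small round coaster, the squat round one on the large round coaster, the square one on the square coaster and the flat flask on the oblong coaster, the last two turned so that their sides run in line with the coaster's edges (the flask lengthwise). Do not knock any bottle over, and leave the honey jar and the stack of tasting cups where they stand.

Things in the scene. Friction and masses are not known exactly. Their poses are not given: they have to be found in the camera images.
- slim_mid (a point): Slim round sample bottle, 92 mm tall in all; body 36 mm diameter, straight from the foot to 58 mm up, then shoulder and neck. Amber glass, pale blank label round the body, narrow neck with a black screw cap (24 mm across). Stands upright loose on the table. Point: its centre, half-way up; z up along the bottle.
- squat_mid (a point): Squat round sample bottle, 86 mm tall in all; body 56 mm diameter, straight from the foot to 50 mm up, then shoulder and neck. Amber glass, pale blank label round the body, narrow neck with a black screw cap (24 mm across). Stands upright loose on the table. Point: its centre, half-way up; z up along the bottle.
- square_mid (a point): Square sample bottle, 88 mm tall in all; body 42 x 42 mm, straight from the foot to 54 mm up, then neck. Amber glass, pale blank label round the body, narrow neck with a black screw cap (24 mm across). Stands upright loose on the table. Point: its centre, half-way up; z up along the bottle. x and y are square to its flat sides.
- flask_mid (a point): Flat flask sample bottle, 88 mm tall in all; body 60 mm wide along its x and 28 mm thick along its y, straight from the foot to 54 mm up, then neck. Amber glass, pale blank label round the body, narrow neck with a black screw cap (24 mm across). Stands upright loose on the table. Point: its centre, half-way up; z up along the bottle.
- coaster_small: Small round wooden coaster, 68 mm diameter, 8 mm thick, flat light wood, fixed to the table; its top is 8 mm above the table. Origin: centre of its underside, on the table; z up.
- coaster_large: Large round wooden coaster, 100 mm diameter, 8 mm thick, flat light wood, fixed to the table; its top is 8 mm above the table. Origin: centre of its underside, on the table; z up.
- coaster_square: Square wooden coaster, 76 x 76 mm, 8 mm thick, flat light wood, fixed to the table; its top is 8 mm above the table. Origin: centre of its underside, on the table; z up. x and y are square to its edges.
- coaster_oblong: Oblong wooden coaster, 100 mm long along its x and 56 mm along its y, 8 mm thick, flat light wood, fixed to the table; its top is 8 mm above the table. Origin: centre of its underside, on the table; z up.
- honey_mid (a point): Jar of honey standing by itself among the sample bottles and coasters (more such jars stand in a row at the far edge), a bystander: 62 mm diameter, 66 mm tall, with a brass-coloured lid as wide as the jar. Loose. Point: its centre, half-way up; z up.
- cups_mid (a point): Stack of upturned white plastic tasting cups standing among the sample bottles and coasters, a bystander: 53 mm diameter, 68 mm tall. Loose. Point: its centre, half-way up.
There are look-alikes about, which are no part of the job. What is shaped like the part that bears flask_mid but green or purple is not meant. Leave any purple or yellow look-alike of the part that bears slim_mid alone.

How it is judged:
By the outcome, as a careful person would: the job done as asked, in the order asked, and still so for the second after the job is handed in, with the robot touching nothing.
It also fails if it takes over 128 s, if anything falls off the work surface, if the arm or the gripper's body presses on something with over 40 N, if the wrist force passes 120 N, or if a joint passes its speed limit or range.

### The arm

A 6-joint arm with a two-finger parallel gripper is mounted at the origin on the work surface. World frame = base frame: x ahead of the robot, y to its left, z up, the work surface at z = 0. Lengths are in m, angles in rad, forces in N, time in s.
With the tool pointing down it reaches from about 0.35 to 0.875 m from the base axis. Payload 4.2 kg.
Tool frame: the origin (TCP) lies midway between the tips of the shut fingers; the grasp point (between the pads) lies 19 mm behind it; z points along the fingers, y is the direction in which the jaws open and shut (so a half turn about z gives the same grasp; the last joint's range is limited). The gripper opens to 85 mm and grips with 20 to 120 N. Pads are 22 mm wide; open, the fingers measure 114 mm over their backs; the gripper's body (76 mm by 85 mm) begins 54 mm behind the grasp point. The pads swing forward as they close: fully open they stand 13 mm farther back than shut.
Start: joints at [-1.09, 0.385, 0.008, 0, -1.194, -0.259], TCP at [0.138, -0.61, 0.231] pointing down, gripper open.
Joint ranges: [-3.14, 3.14], [-1.21, 2.06], [-1.07, 1.41], [-3.16, 2.05], [-2.99, -0.16], [-3.1, 3.1]. Speed limits (rad/s): [2.79, 2.79, 3.14, 3.14, 3.14, 3.14].

### API

Orientations are given as a unit quaternion [w, x, y, z].
In Python, from rig import status, eyes, env gives the robot as it stands. The module is installed in compiled form; this text tells all that it offers.
- The arm moves only by the tool play_rows, never from a script. Its argument "commands" is a list of rows, each a list of 7 numbers: the shift along the world's x, y, z in mm, then the turn, a rotation vector about the world's x, y, z in degrees, then the finger opening in mm, from 0 to 85.4. A call has 1 to 5 rows; each row is the pose to reach, as a shift and turn from the pose measured when the call began; what a row does not reach only later rows make up. A row lasts 1/12 s, in which the tool goes at most 41.7 mm and 7.16 degrees, less where a joint would pass 70% of its speed; a pose out of reach is approached as far as the arm can. A call with a gripper value outside its range is refused whole. The fingers move at their own pace and stop on an object; "squeeze" is the grip in N (left out, the last holds). Time passes only in rows, so rows that repeat a pose let the fingers close. It gives the time, the measured TCP pose, the force and the opening at its end, in the units of the state.
- status.get_obs(): the state, without advancing time (a new reading comes with each control period).
- eyes.camera(name): name is "side" or "top"; returns a dict with "frame" (400x640x3 uint8, red, green, blue), "mtx" (3x3 intrinsics, pixels), "distortion" ([k1, k2, p1, p2, k3] as OpenCV has them; the pictures are not rectified), "extrinsics" (4x4, takes a point from camera to world coordinates). Camera axes: x right, y down, z forward; pixel columns grow to the right and rows downward; lengths in m; the calibration is good to about 2 mm. A picture is of the moment at which its call begins. There is no depth.
- env.job_done(): hands the job in, once; it reports no verdict.
The state is a dict: "time_s": time; "joints": joint angles; "joint_vel": joint speeds; "joint_torque": joint torques, N m; "eef_pos": TCP position; "tcp_rot": TCP orientation; "wrist_force": force on the tool from outside, world axes, zero at the start; "ft_torque": the same for the moment, N m; "width": finger opening in m.
Only numpy, scipy, OpenCV 4.12 (cv2) and the standard library are available. Lean on these libraries where they do the work, as an engineer would, in place of code of your own. Each camera call takes 0.05 s, during which the arm holds its last target.

## Working session

There is one attempt and no reset: what is moved stays moved. The work goes in short steps, Python scripts to look and compute and a tool call to move; the robot and the scene stay as the last step left them, time stands still between calls to the robot, and variables do not carry over. Pictures are saved under pics/ and viewed, and the job is handed in when it is done.

Besides the shell and the picture viewer there is one more tool, called by a JSON object that holds its "api" and its "payload". play_rows: Moves the arm, as the interface text tells. Its arguments: {"type":"object","properties":{"commands":{"type":"array"},"squeeze":{"type":"number"}},"required":["commands"]}

```bash
mkdir -p pics; python3 - <<'E'
from rig import status, eyes
import cv2,pickle
for n in("top","side"):
    c=eyes.camera(n); cv2.imwrite(f"pics/{n}0.png",c["frame"][:,:,::-1]); pickle.dump(c,open(f"{n}0.pkl","wb"))
    print(n,c["mtx"].round(1).tolist(),c["distortion"],c["extrinsics"].round(3).tolist())
print(status.get_obs())
E
```

```text
top [[372.9, 0.0, 320.7], [0.0, 372.9, 197.8], [0.0, 0.0, 1.0]] [-0.01505289  0.          0.          0.          0.        ] [[-0.02, -0.996, 0.083, 0.428], [-1.0, 0.018, -0.018, 0.013], [0.016, -0.084, -0.996, 1.13], [0.0, 0.0, 0.0, 1.0]]
side [[378.8, 0.0, 315.4], [0.0, 378.8, 198.3], [0.0, 0.0, 1.0]] [-0.07508193  0.          0.          0.          0.        ] [[-0.938, -0.267, 0.221, 0.3], [-0.346, 0.694, -0.631, 0.595], [0.015, -0.669, -0.743, 0.779], [0.0, 0.0, 0.0, 1.0]]
{'time_s': 0.1, 'joints': array([-1.09040718e+00,  3.85497690e-01,  6.77190796e-03, -4.27776629e-04,
       -1.19401322e+00, -2.58609731e-01]), 'joint_vel': array([ 6.79080790e-04, -5.91251453e-04,  3.51333200e-03, -8.41225325e-05,
        1.11184753e-03,  1.81020076e-04]), 'joint_torque': array([-4.38737352e-04, -3.93318021e+01,  1.88928884e+01,  4.19793248e+00,
       -2.60651737e-03,  1.15297263e-05]), 'eef_pos': array([ 0.13738569, -0.60918085,  0.23032485]), 'tcp_rot': array([-1.65407236e-04, -1.10584129e-01,  9.93866272e-01,  9.77580078e-04]), 'wrist_force': array([-0.41981149,  0.53319868, -0.36718569]), 'ft_torque': array([ 0.00440241, -0.00516741, -0.02325415]), 'width': 0.08549046688169373}
```

View pics/top0.png

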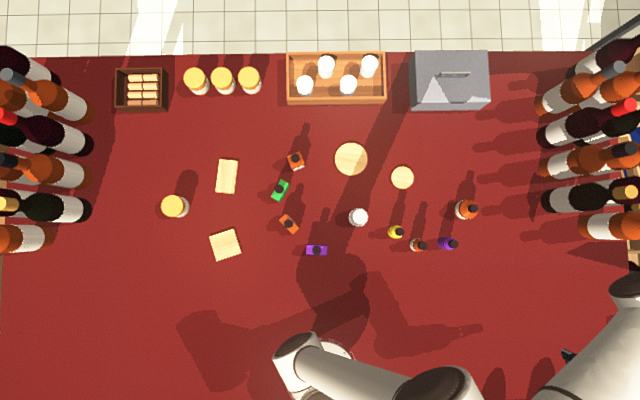

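View pics/side0.png

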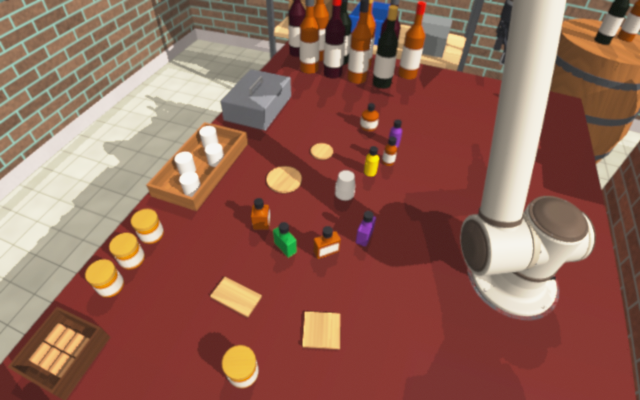

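```bash
python3 - <<'E'
import cv2
t=cv2.imread("pics/top0.png"); s=cv2.imread("pics/side0.png")
def crop(im,x,y,w,h,k,n): cv2.imwrite(n,cv2.resize(im[y:y+h,x:x+w],None,fx=k,fy=k,interpolation=cv2.INTER_CUBIC))
crop(t,260,140,100,75,8,"pics/ta.png")
crop(t,260,200,100,75,8,"pics/tb.png")
crop(t,380,160,110,100,6,"pics/tc.png")
crop(s,230,170,160,110,5,"pics/sa.png")
crop(s,300,90,120,100,6,"pics/sb.png")
E
```

```text
(no output)
```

View pics/ta.png

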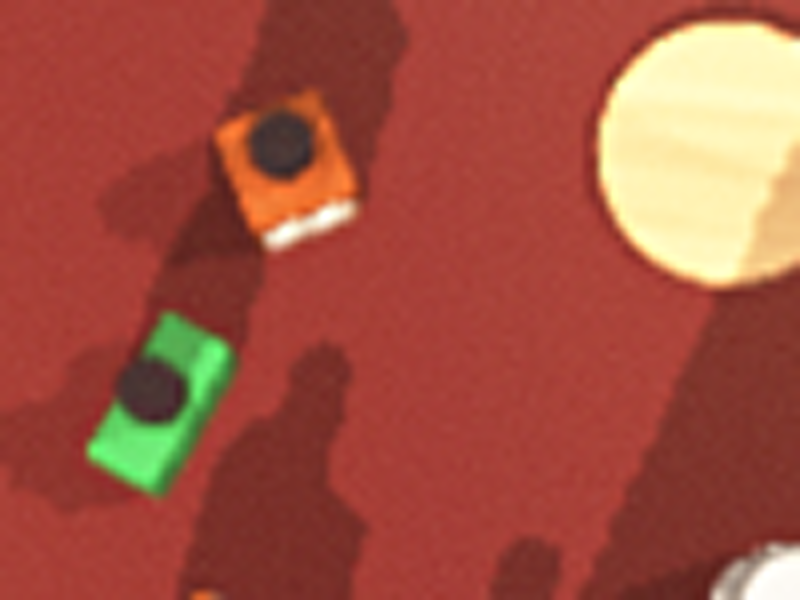

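View pics/tb.png

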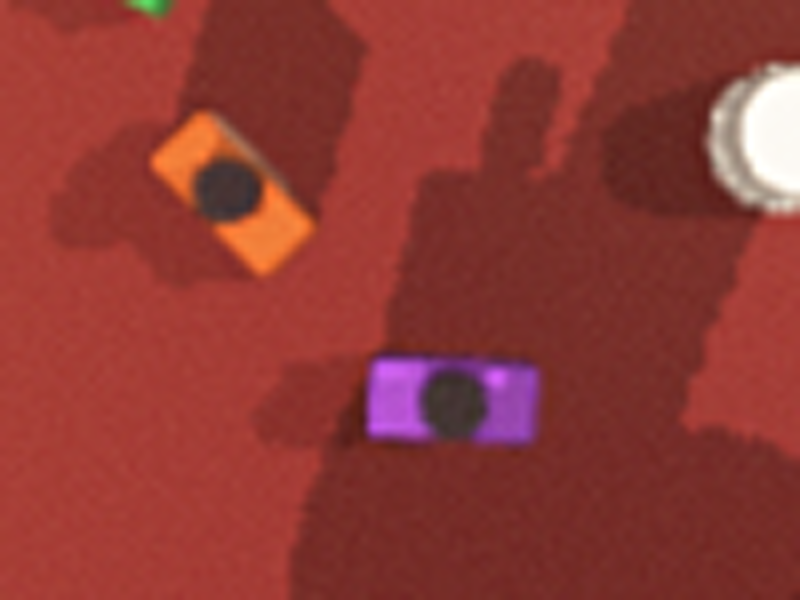

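View pics/tc.png

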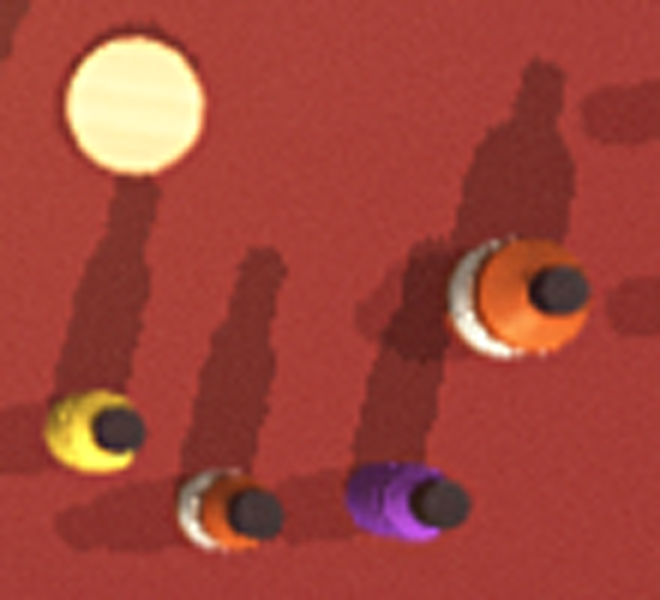

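View pics/sa.png

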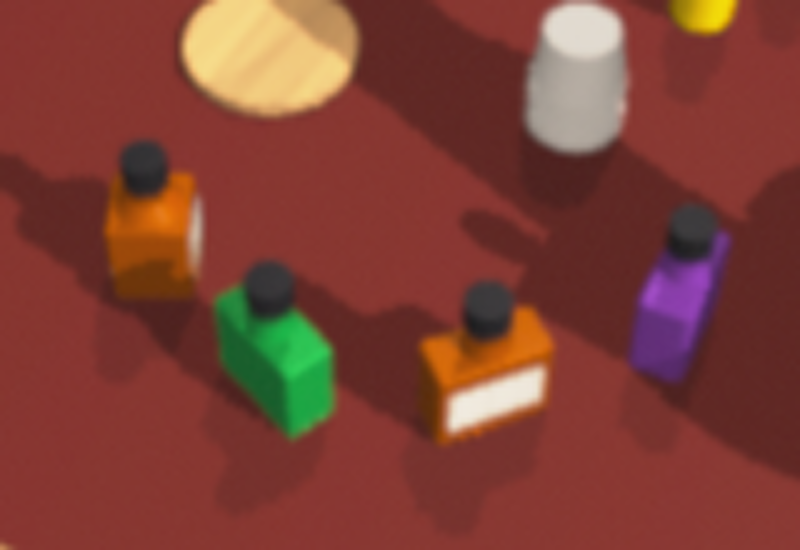

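View pics/sb.png

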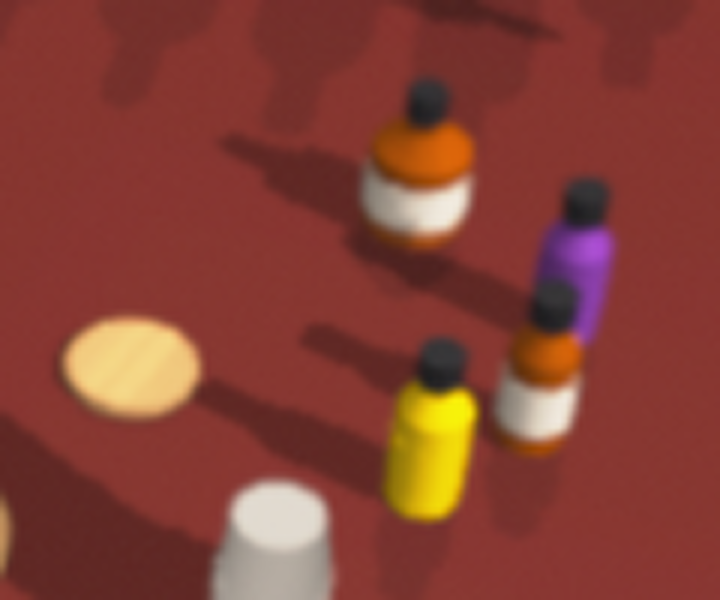

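```bash
cat > h.py <<'E'
import numpy as np,cv2,pickle
from scipy.optimize import minimize
def und(c,p):
    return cv2.undistortPoints(np.array(p,float).reshape(-1,1,2),c["mtx"],np.array(c["distortion"])).reshape(-1,2)
def toplane(c,p,z):
    E=c["extrinsics"]; n=und(c,p); d=np.c_[n,np.ones(len(n))]@E[:3,:3].T
    t=(z-E[2,3])/d[:,2]; return (E[:3,3]+d*t[:,None])[:,:2]
def proj(c,P):
    E=np.linalg.inv(c["extrinsics"]); r,_=cv2.Rodrigues(E[:3,:3])
    return cv2.projectPoints(np.array(P,float),r,E[:3,3],c["mtx"],np.array(c["distortion"]))[0].reshape(-1,2)
th=np.linspace(0,2*np.pi,24,endpoint=False)
circ=lambda r:np.c_[np.cos(th),np.sin(th)]*r
def rect(a,b):return np.array([[a,b],[-a,b],[-a,-b],[a,-b]])/2
def parts(kind):
    # list of hulls (list of (xy, z))
    def hull(*l): return np.vstack([np.c_[q,np.full(len(q),z)] for q,z in l])
    H={'slim':(.092,.058,circ(.018)),'squat':(.086,.050,circ(.028)),'square':(.088,.054,rect(.042,.042)),'flask':(.088,.054,rect(.06,.028))}
    if kind in H:
        h,b,s=H[kind]
        L=[hull((s,0),(s,b)),hull((circ(.012),h-.015),(circ(.012),h))]
        if kind in('slim','squat'): L.append(hull((s,b),(circ(.012),h-.012)))
        else: L.append(hull((circ(.009),b),(circ(.009),h-.01)))
        return L
    C={'c_small':circ(.034),'c_large':circ(.05),'c_square':rect(.076,.076),'c_oblong':rect(.1,.056),'cups':None,'honey':None}
    if kind=='cups': return [hull((circ(.0265),0),(circ(.02),.068))]
    if kind=='honey': return [hull((circ(.031),0),(circ(.031),.066))]
    return [hull((C[kind],0),(C[kind],.008))]
def render(c,kind,x,y,yaw,box,K=8,z0=0):
    R=np.array([[np.cos(yaw),-np.sin(yaw)],[np.sin(yaw),np.cos(yaw)]])
    x0,y0,w,h=box; m=np.zeros((h*K,w*K),np.uint8)
    for P in parts(kind):
        Q=np.c_[P[:,:2]@R.T+[x,y],P[:,2]+z0]
        p=proj(c,Q)
        p=((p-[x0,y0]+.5)*K-.5)
        cv2.fillConvexPoly(m,cv2.convexHull((p*16).round().astype(np.int32)),255,shift=4)
    return m
def fit(c,kind,target,box,g,K=8,z0=0,yawfree=True):
    T=cv2.resize(target,None,fx=K,fy=K,interpolation=cv2.INTER_CUBIC)>127
    s=np.array([.01,.01,.25])
    def f(v):
        m=render(c,kind,g[0]+v[0]*s[0],g[1]+v[1]*s[1],(g[2]+v[2]*s[2]) if yawfree else 0,box,K,z0)>127
        return np.count_nonzero(m^T)/max(1,np.count_nonzero(T))
    best=min((minimize(f,v0,method='Nelder-Mead',options=dict(initial_simplex=np.array([v0]+[np.array(v0)+d for d in np.eye(3)*.7]),xatol=1e-3,fatol=1e-5)) for v0 in([0,0,0],[.3,-.3,.5],[-.3,.3,-.5])),key=lambda r:r.fun)
    return g+best.x*s*[1,1,yawfree],best.fun
def wood(f,thr=70):
    # green channel high relative to the red cloth
    return f
E
python3 - <<'E'
import pickle,numpy as np
for n,pts in(("top",[(296,168),(289,224),(285,220),(418,245),(467,209),(462,211),(350,160),(380,200),(225,245)]),("side",[(260,215),(330,246),(284,180),(370,112),(300,220)])):
    c=pickle.load(open(n+"0.pkl","rb"))["frame"]
    for p in pts: print(n,p,c[p[1],p[0]])
E
```

```text
top (296, 168) [251 251 227]
top (289, 224) [71 52 51]
top (285, 220) [186  88  47]
top (418, 245) [61 29 25]
top (467, 209) [218 100  45]
top (462, 211) [222  98  43]
top (350, 160) [254 234 164]
top (380, 200) [171  67  57]
top (225, 245) [254 234 166]
side (260, 215) [206  99  10]
side (330, 246) [227 203 178]
side (284, 180) [235 189 118]
side (370, 112) [145  69  10]
side (300, 220) [136  56  49]
```

```bash
cat >> h.py <<'E'
def mask(c,box,K=8,coaster=False):
    x0,y0,w,h=box
    f=cv2.resize(c["frame"][y0:y0+h,x0:x0+w].astype(np.float32),None,fx=K,fy=K,interpolation=cv2.INTER_LINEAR)
    f=cv2.GaussianBlur(f,(0,0),K*.3)
    R,G,B=f[...,0],f[...,1],f[...,2]
    if coaster: m=(G/(R+1)>.6)&(R>95)
    else: m=((B/(G+1)<.68)&(R>70))|((G>130)&(B>100))|(R<88)
    m=(m*255).astype(np.uint8)
    m=cv2.morphologyEx(m,cv2.MORPH_OPEN,np.ones((K,K)))
    return m
def fitm(c,kind,box,g,coaster=False,yawfree=True,z0=0,K=8,save=None):
    m=mask(c,box,K,coaster)
    n,l,st,ce=cv2.connectedComponentsWithStats(m)
    p=(proj(c,[[g[0],g[1],z0+(.004 if coaster else .04)]])[0]-[box[0],box[1]]+.5)*K-.5
    i=l[int(p[1]),int(p[0])]
    if i==0: i=1+np.argmax(st[1:,4])
    m=((l==i)*255).astype(np.uint8)
    m=cv2.morphologyEx(m,cv2.MORPH_CLOSE,np.ones((2*K,2*K)))
    s=np.array([.01,.01,.25]); T=m>127; g=np.array(g,float)
    f=lambda v:np.count_nonzero((render(c,kind,g[0]+v[0]*s[0],g[1]+v[1]*s[1],(g[2]+v[2]*s[2]) if yawfree else 0,box,K,z0)>127)^T)/np.count_nonzero(T)
    b=min((minimize(f,v0,method='Nelder-Mead',options=dict(initial_simplex=np.array([v0]+[np.array(v0)+d for d in np.eye(3)*.7]),xatol=1e-3,fatol=1e-5)) for v0 in([0,0,0],[.3,-.3,.7],[-.3,.3,-.7])),key=lambda r:r.fun)
    v=g+b.x*s*[1,1,yawfree]
    if save:
        x0,y0,w,h=box
        im=cv2.resize(c["frame"][y0:y0+h,x0:x0+w,::-1],None,fx=K,fy=K,interpolation=cv2.INTER_CUBIC)
        for mm,col in((m,(255,255,255)),(render(c,kind,*v,box,K,z0),(255,0,0))):
            cs,_=cv2.findContours(mm,cv2.RETR_EXTERNAL,cv2.CHAIN_APPROX_NONE); cv2.drawContours(im,cs,-1,col,1)
        cv2.imwrite(save,im)
    return v,b.fun
E
cat > meas.py <<'E'
from h import *
import sys
pix={'slim':(418,245),'squat':(465,210),'square':(296,160),'flask':(289,224),'c_small':(402,177),'c_large':(351,159),'c_square':(225,245),'c_oblong':(227,176),'cups':(358,217),'honey':(174,206)}
yaw0={'square':.3,'flask':-.9,'c_square':.2,'c_oblong':0.}
if __name__=='__main__':
    ims={}
    cs={n:pickle.load(open(n+"0.pkl","rb")) for n in("top","side")}
    for k,p in pix.items():
        co=k[:2]=='c_'
        g=np.r_[toplane(cs['top'],[p],.004 if co else .05)[0],0]
        for n,c in cs.items():
            q=proj(c,[[g[0],g[1],.004 if co else .045]])[0].round().astype(int)
            r=28 if n=='top' else 40
            box=(max(0,q[0]-r),max(0,q[1]-r),2*r,min(2*r,400-q[1]+r))
            yf=k in yaw0
            res=[fitm(c,k,box,[g[0],g[1],y],co,yf,save=None) for y in ([0,.7,1.4,2.1] if yf else [0])]
            v,e=min(res,key=lambda r:r[1])
            fitm(c,k,box,v,co,yf,save=f"pics/f_{n}_{k}.png")
            print(n,k,(v[:2]*1000).round(1),round(np.degrees(v[2]),1),round(e,3))
E
python3 meas.py
python3 - <<'E'
import cv2,numpy as np
for n in("top","side"):
    L=[cv2.resize(cv2.imread(f"pics/f_{n}_{k}.png"),(199,260)) for k in"slim squat square flask c_small c_large c_square c_oblong".split()]
    cv2.imwrite(f"pics/m_{n}.png",np.vstack([np.hstack(L[:4]),np.hstack(L[4:])]))
E
```

```text
top slim [ 375.4 -287.8] 0.0 0.297
side slim [ 381.9 -341.2] 0.0 0.769
top squat [ 477.5 -441.1] 0.0 0.184
side squat [ 486.1 -489.2] 0.0 0.795
top square [623.3  72.2] 111.7 5.486
side square [631.7  70.6] 113.8 0.187
top flask [440.6  69. ] 73.0 4.861
side flask [445.9  88.5] 43.2 0.409
top c_small [ 580.7 -257.8] 0.0 0.054
side c_small [ 580.  -255.2] 0.0 0.076
top c_large [ 639.8 -101.7] 0.0 0.046
side c_large [ 640.  -100.2] 0.0 0.062
top c_square [385.8 282.1] 107.2 0.059
side c_square [389.4 282.5] 18.0 0.053
top c_oblong [593.8 277.4] 172.9 0.05
side c_oblong [594.8 277.6] 172.9 0.048
top cups [ 461.  -120.3] 0.0 0.109
side cups [ 462.5 -117.3] 0.0 0.038
top honey [502.3 422.6] 0.0 0.058
side honey [506.4 417.7] 0.0 0.041
```

View pics/m_top.png

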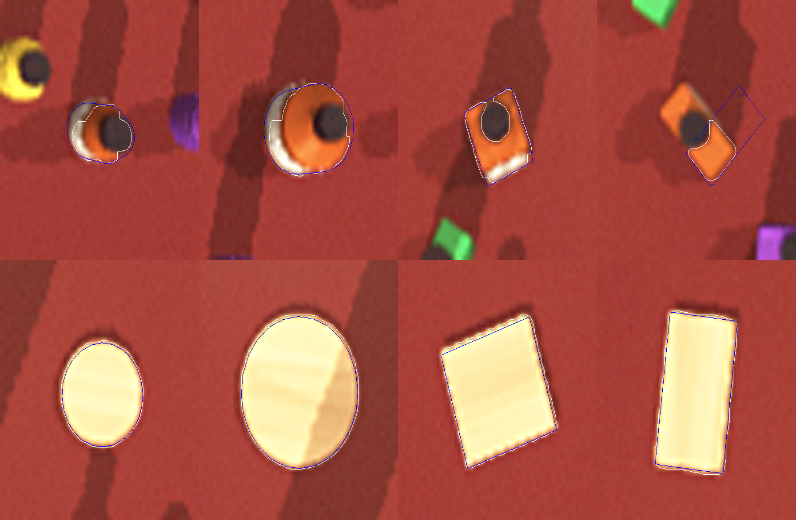

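View pics/m_side.png

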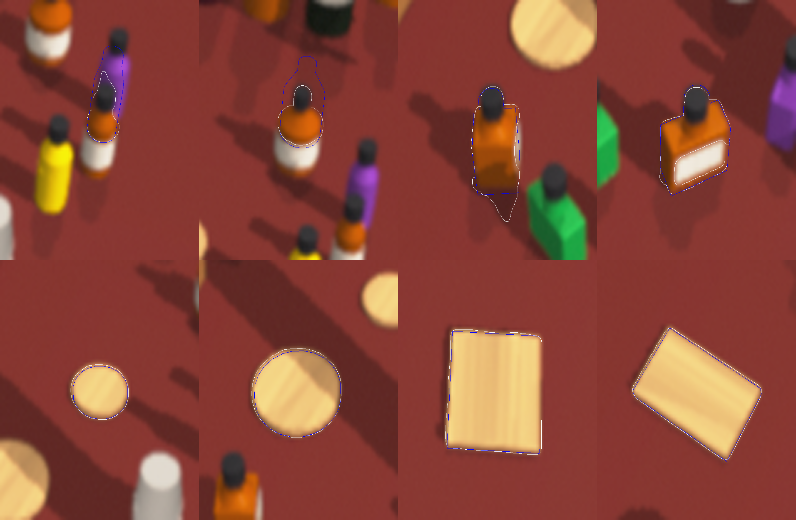

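```bash
python3 - <<'E'
s=open('h.py').read()
s=s.replace("m=((B/(G+1)<.68)&(R>70))|((G>130)&(B>100))|(R<88)","m=((B/(G+1)<.68)&(R>45))|((G>.62*R)&(G>85)&(R>.9*B)&(R>G))|((R<85 if c['mtx'][0,0]<375 else R<68)&(G>.62*R)&(B<1.25*G))")
s=s.replace("    n,l,st,ce=","    m=cv2.morphologyEx(m,cv2.MORPH_CLOSE,cv2.getStructuringElement(cv2.MORPH_ELLIPSE,(2*K+1,2*K+1))) if not coaster else m\n    n,l,st,ce=")
open('h.py','w').write(s)
E
sed -i "s/for k,p in pix.items():/for k,p in [q for q in pix.items() if q[0][:2]!='c_'][:4]:/" meas.py
python3 meas.py
cat > mont.py <<'E'
import cv2,numpy as np
cv2.imwrite("pics/m_b.png",np.vstack([np.hstack([cv2.resize(cv2.imread(f"pics/f_{n}_{k}.png"),(200,200)) for k in"slim squat square flask".split()]) for n in("top","side")]))
E
python3 mont.py
```

```text
top slim [ 375.3 -287.8] 0.0 0.164
side slim [ 376.  -284.2] 0.0 0.169
top squat [ 477.7 -440.5] 0.0 0.095
side squat [ 476.4 -435.7] 0.0 0.11
top square [631.3  65.3] 22.2 0.073
side square [632.3  66.7] 108.2 0.071
top flask [444.   87.9] 44.3 0.079
side flask [445.8  88.4] 43.4 0.073
```

View pics/m_b.png

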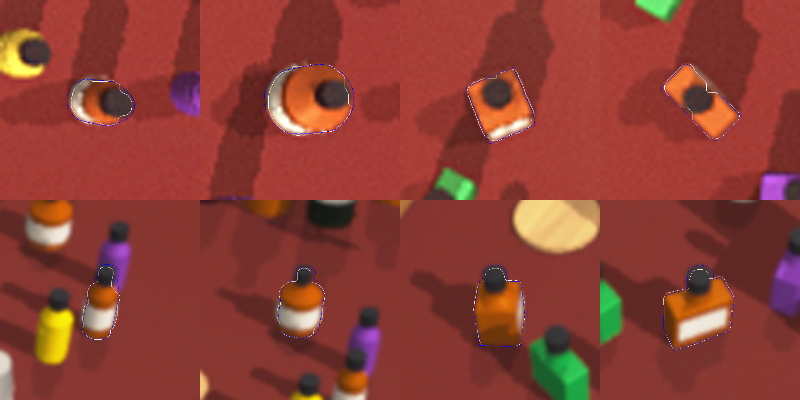

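{"api": "play_rows", "payload": {"commands": [[238,323,0,0,0,30,60],[238,323,0,0,0,30,60],[238,323,0,0,0,30,60],[238,323,0,0,0,30,60],[238,323,0,0,0,30,60]], "squeeze": 50}}

```text
time_s: 0.52
eef_pos: [0.2614, -0.44, 0.2303]
tcp_rot: [-0.001, -0.366, 0.931, 0.001]
wrist_force: [0.9, 0.4, 0.3]
width: 0.06
```

{"api": "play_rows", "payload": {"commands": [[114,154,0,0,0,22,60],[114,154,0,0,0,22,60],[114,154,0,0,0,22,60],[114,154,0,0,0,22,60],[114,154,0,0,0,22,60]]}}

```text
time_s: 0.93
eef_pos: [0.3765, -0.2833, 0.2302]
tcp_rot: [-0.001, -0.538, 0.843, 0.001]
wrist_force: [1.0, -0.7, 0.3]
width: 0.0602
```

```bash
cat > snap.py <<'E'
import sys,cv2,pickle
from rig import eyes,status
n=sys.argv[1]
for k in("top","side"):
    c=eyes.camera(k); pickle.dump(c,open(f"{k}{n}.pkl","wb")); cv2.imwrite(f"pics/{k}{n}.png",c["frame"][:,:,::-1])
o=status.get_obs(); print(o["joints"].round(2),o["eef_pos"].round(4))
E
python3 snap.py 1; python3 - <<'E'
import cv2
s=cv2.imread("pics/side1.png")[60:210,300:460];cv2.imwrite("pics/s1.png",cv2.resize(s,None,fx=4,fy=4,interpolation=cv2.INTER_CUBIC))
E
```

```text
[-0.3   0.12 -0.35 -0.   -1.1  -0.13] [ 0.3771 -0.2833  0.2302]
```

View pics/s1.png

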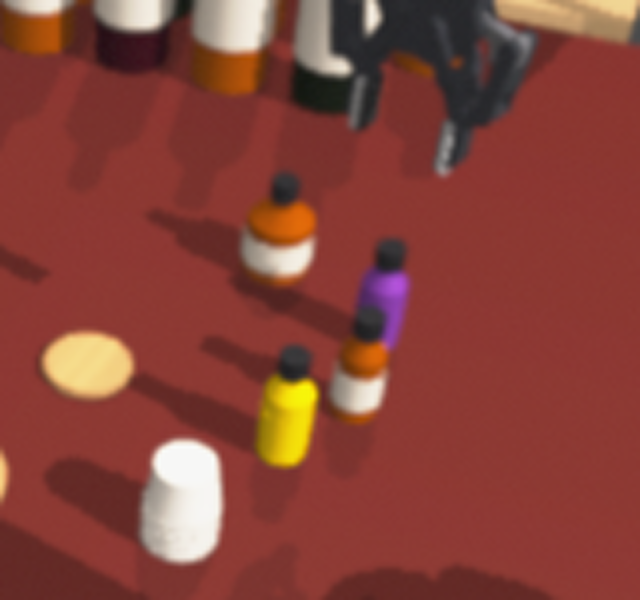

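```bash
python3 - <<'E'
from h import *
for n in("side","top"):
    c=pickle.load(open(n+"1.pkl","rb")); p=np.array([[.3771,-.2833,.2302]])
    for dz in(0,.008): print(n,proj(c,p+[0,0,dz]))
t=cv2.imread("pics/top1.png")[170:270,360:480];cv2.imwrite("pics/t1.png",cv2.resize(t,None,fx=6,fy=6,interpolation=cv2.INTER_CUBIC))
E
```

```text
side [[401.11905838  97.60231625]]
side [[401.66033288  94.95963508]]
top [[437.76120542 247.86001748]]
top [[438.85993699 248.02686782]]
```

View pics/t1.png

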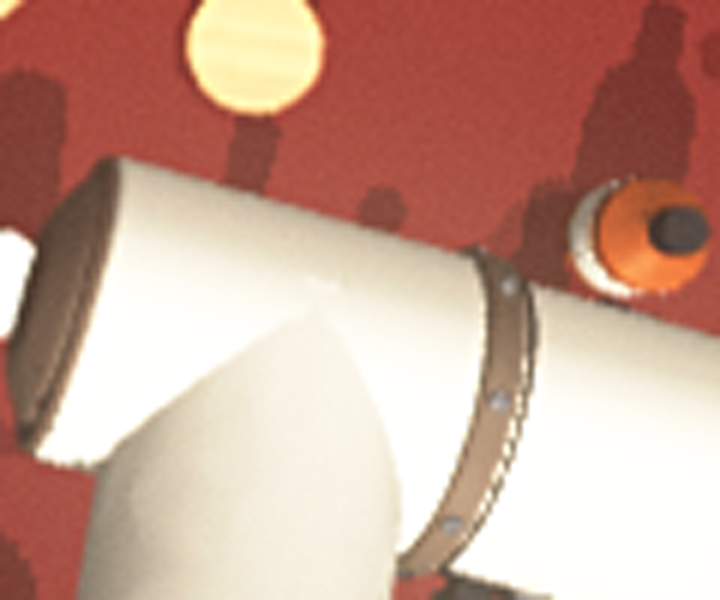

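{"api": "play_rows", "payload": {"commands": [[-1.5,-2,-100,0,0,0,60],[-1.5,-2,-100,0,0,0,60],[-1.5,-2,-100,0,0,0,60],[-1.5,-2,-150,0,0,0,60],[-1.5,-2,-150,0,0,0,60]]}}

```text
time_s: 1.45
eef_pos: [0.3713, -0.2841, 0.0752]
tcp_rot: [-0.004, -0.538, 0.843, 0.006]
wrist_force: [-0.7, 1.0, -2.0]
width: 0.0598
```

```bash
python3 snap.py 2; python3 - <<'E'
import cv2
s=cv2.imread("pics/side2.png")[60:210,300:460];cv2.imwrite("pics/s2.png",cv2.resize(s,None,fx=4,fy=4,interpolation=cv2.INTER_CUBIC))
E
```

```text
[-0.31  0.31 -0.56 -0.   -0.71 -0.13] [ 0.3736 -0.2853  0.0785]
```

View pics/s2.png

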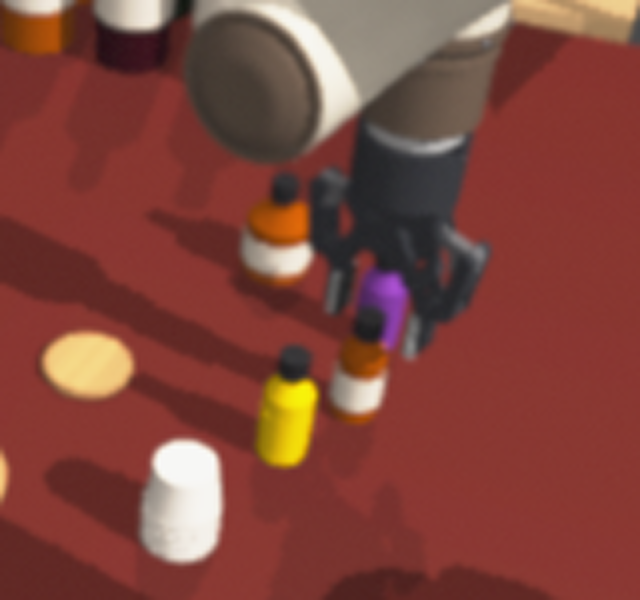

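{"api": "play_rows", "payload": {"commands": [[2,0,-20,0,0,0,60],[2,0,-40,0,0,0,60],[2,0,-55,0,0,0,60],[2,0,-55,0,0,0,60],[2,0,-55,0,0,0,60]]}}

```text
time_s: 1.97
eef_pos: [0.3766, -0.2859, 0.0248]
tcp_rot: [-0.002, -0.539, 0.842, 0.003]
wrist_force: [1.1, 0.4, 1.0]
width: 0.0597
```

{"api": "play_rows", "payload": {"commands": [[0,0,0,0,0,0,20],[0,0,0,0,0,0,20],[0,0,0,0,0,0,20],[0,0,0,0,0,0,20],[0,0,0,0,0,0,20]]}}

```text
time_s: 2.38
eef_pos: [0.3781, -0.2867, 0.027]
tcp_rot: [-0.001, -0.539, 0.842, 0.001]
wrist_force: [-0.7, 1.1, 6.4]
width: 0.0341
```

{"api": "play_rows", "payload": {"commands": [[0,0,30,0,0,0,20],[0,0,60,0,0,0,20],[0,0,100,0,0,0,20],[0,0,130,0,0,0,20],[0,0,130,0,0,0,20]]}}

```text
time_s: 2.8
eef_pos: [0.3821, -0.2886, 0.1648]
tcp_rot: [0.003, -0.54, 0.842, -0.006]
wrist_force: [0.9, -0.2, -0.5]
width: 0.0345
```

```bash
python3 snap.py 3; python3 - <<'E'
import cv2
s=cv2.imread("pics/side3.png")[20:210,300:460];cv2.imwrite("pics/s3.png",cv2.resize(s,None,fx=3,fy=3,interpolation=cv2.INTER_CUBIC))
E
```

```text
[-0.31  0.2  -0.46 -0.   -0.91 -0.13] [ 0.3787 -0.2867  0.1591]
```

View pics/s3.png

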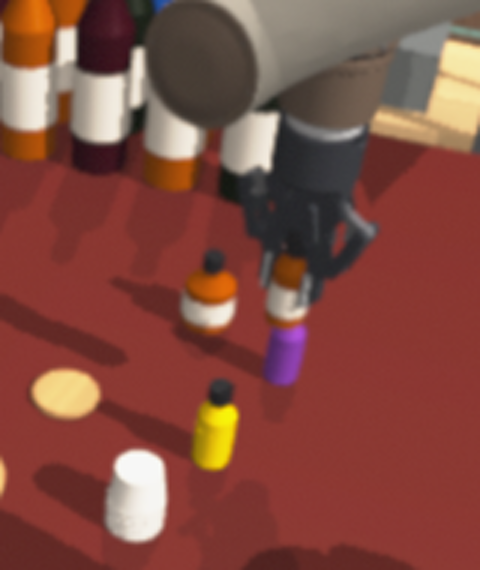

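{"api": "play_rows", "payload": {"commands": [[40,6,10,0,0,0,20],[80,12,10,0,0,0,20],[120,18,10,0,0,0,20],[160,24,5,0,0,0,20],[202,30,0,0,0,0,20]]}}

```text
time_s: 3.32
eef_pos: [0.5802, -0.2561, 0.1575]
tcp_rot: [-0.0, -0.539, 0.842, 0.001]
wrist_force: [0.9, -0.2, -0.6]
width: 0.0344
```

{"api": "play_rows", "payload": {"commands": [[0,0,0,0,0,0,20],[0,0,0,0,0,0,20]]}}

```text
time_s: 3.48
eef_pos: [0.5803, -0.2548, 0.1534]
tcp_rot: [-0.002, -0.539, 0.842, 0.003]
wrist_force: [-1.0, -0.3, -2.2]
width: 0.0344
```

```bash
python3 -c "
from rig import status as s
o=s.get_obs();print(o['eef_pos'],o['tcp_rot'],o['width'])"
```

```text
[ 0.58027388 -0.25478628  0.15340919] [-0.00233939 -0.53926775  0.84212529  0.00313317] 0.034429827598382576
```

{"api": "play_rows", "payload": {"commands": [[0.5,-1.5,-30,0,0,0,20],[0.5,-1.5,-60,0,0,0,20],[0.5,-1.5,-85,0,0,0,20],[0.5,-1.5,-100,0,0,0,20],[0.5,-1.5,-105,0,0,0,20]]}}

```text
time_s: 3.9
eef_pos: [0.5765, -0.2559, 0.0446]
tcp_rot: [-0.005, -0.539, 0.843, 0.006]
wrist_force: [-0.6, 0.2, -2.2]
width: 0.0344
```

{"api": "play_rows", "payload": {"commands": [[0,0,0,0,0,0,20],[0,0,0,0,0,0,20],[0,0,0,0,0,0,20]]}}

```text
time_s: 4.15
eef_pos: [0.5767, -0.2562, 0.0458]
tcp_rot: [-0.005, -0.538, 0.843, 0.006]
wrist_force: [-0.3, 0.3, -1.6]
width: 0.0346
```

```bash
python3 snap.py 4; python3 - <<'E'
import cv2,numpy as np
s=cv2.imread("pics/side4.png")[80:200,270:390];t=cv2.imread("pics/top4.png")[120:240,350:470]
cv2.imwrite("pics/s4.png",cv2.resize(np.hstack([s,t]),None,fx=3.3,fy=3.3,interpolation=cv2.INTER_CUBIC))
E
```

```text
[-0.16  0.58 -0.18 -0.   -0.83 -0.27] [ 0.5772 -0.2562  0.0462]
```

View pics/s4.png

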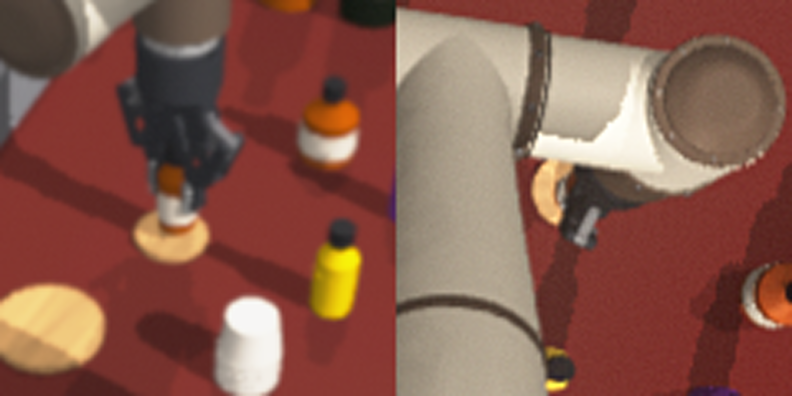

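```bash
cat > go.py <<'E'
import sys,numpy as np
from rig import status
from scipy.spatial.transform import Rotation as R
o=status.get_obs(); q=o["tcp_rot"]; r=R.from_quat([q[1],q[2],q[3],q[0]])
y=r.as_matrix()[:,1]; jaw=np.degrees(np.arctan2(y[1],y[0]))%180
p=o["eef_pos"]*1000
print("tcp",p.round(1),"jaw",round(jaw,2),"F",o["wrist_force"].round(1),"w",round(o["width"]*1000,1),"t",o["time_s"])
if len(sys.argv)>1:
    t=np.array([float(a) for a in sys.argv[1:4]]); j=float(sys.argv[4]) if len(sys.argv)>4 else jaw
    cand=[]
    for jj in (j,j+180):
        a=np.radians(jj); Y=np.array([np.cos(a),np.sin(a),0]); Z=np.array([0,0,-1.]); X=np.cross(Y,Z)
        cand.append((R.from_matrix(np.c_[X,Y,Z])*r.inv()).as_rotvec(degrees=True))
    v=min(cand,key=np.linalg.norm)
    print("shift",(t-p).round(1),"turn",v.round(2))
E
python3 go.py 581 -256.5 37
```

```text
tcp [ 577.2 -256.2   46.2] jaw 155.18 F [-0.3 -1.2 -0.7] w 34.9 t 4.25
shift [ 3.8 -0.3 -9.2] turn [-0.25 -0.74 -0.  ]
```

{"api": "play_rows", "payload": {"commands": [[4,0,-2,-0.25,-0.75,0,20],[4,0,-5,-0.25,-0.75,0,20],[4,0,-9,-0.25,-0.75,0,20],[4,0,-9,-0.25,-0.75,0,20]]}}

```text
time_s: 4.58
eef_pos: [0.5806, -0.2559, 0.0363]
tcp_rot: [-0.0, -0.538, 0.843, 0.001]
wrist_force: [-0.4, 0.1, -1.3]
width: 0.0346
```

```bash
python3 go.py 581 -256.5 34
```

```text
tcp [ 580.6 -255.9   36.3] jaw 155.16 F [-0.4  0.1 -1.3] w 34.6 t 4.5833
shift [ 0.4 -0.6 -2.3] turn [-0.04 -0.08  0.  ]
```

{"api": "play_rows", "payload": {"commands": [[0.5,-0.5,-2,0,0,0,20],[0.5,-0.5,-2,0,0,0,20],[0.5,-0.5,-2,0,0,0,20]]}}

```text
time_s: 4.83
eef_pos: [0.5812, -0.2564, 0.0351]
tcp_rot: [-0.0, -0.539, 0.842, 0.0]
wrist_force: [-0.8, 1.6, 4.4]
width: 0.0344
```

{"api": "play_rows", "payload": {"commands": [[0,0,0,0,0,0,60],[0,0,0,0,0,0,60],[0,0,0,0,0,0,60],[0,0,0,0,0,0,60]]}}

```text
time_s: 5.17
eef_pos: [0.5813, -0.2565, 0.0349]
tcp_rot: [-0.0, -0.539, 0.843, 0.0]
wrist_force: [-0.7, -1.0, -0.6]
width: 0.0599
```

{"api": "play_rows", "payload": {"commands": [[0,0,20,0,0,0,60],[0,0,55,0,0,0,60],[0,0,90,0,0,0,60],[0,0,130,0,0,0,85],[0,0,165,0,0,0,85]]}}

```text
time_s: 5.58
eef_pos: [0.5813, -0.2566, 0.2022]
tcp_rot: [-0.0, -0.539, 0.842, 0.0]
wrist_force: [0.6, -1.5, 0.3]
width: 0.0817
```

```bash
python3 go.py 477 -438 180 40; python3 snap.py 5; python3 - <<'E'
from h import *
ss=[]
for n,b in(("side",(280,100,90,90)),("top",(360,130,90,90))):
    c=pickle.load(open(n+"5.pkl","rb"));x,y,w,h=b
    v,e=fitm(c,'slim',(b[0]+10,b[1],80,90) if 0 else b,[.581,-.256,0],False,False,z0=.008,save=f"pics/x{n}.png")
    print(n,v*1000,e); ss.append(cv2.resize(cv2.imread(f"pics/x{n}.png"),(395,395)))
cv2.imwrite("pics/s5.png",np.hstack(ss))
E
```

```text
tcp [ 581.3 -256.6  202.2] jaw 155.19 F [ 0.6 -1.5  0.3] w 81.7 t 5.5833
shift [-104.3 -181.4  -22.2] turn [ 3.000e-02 -1.000e-02  6.481e+01]
[-0.16  0.42 -0.    0.   -1.14 -0.27] [ 0.585  -0.2579  0.2079]
side [ 570.46037412 -231.83296785    0.        ] 0.3448911602031245
top [ 558.13695107 -239.39434475    0.        ] 0.9654047510265372
```

View pics/s5.png

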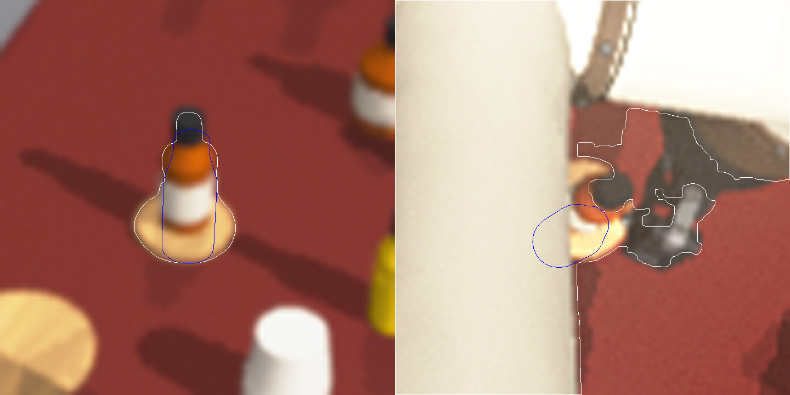

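{"api": "play_rows", "payload": {"commands": [[-21,-36,0,0,0,0,85],[-42,-72,0,0,0,0,85],[-63,-108,-5,0,0,0,85],[-85,-144,-10,0,0,0,85],[-105,-180,-20,0,0,0,85]]}}

```text
time_s: 6.1
eef_pos: [0.4801, -0.4376, 0.1889]
tcp_rot: [0.005, -0.539, 0.842, -0.006]
wrist_force: [0.7, -0.6, 0.4]
width: 0.0852
```

{"api": "play_rows", "payload": {"commands": [[0,0,-10,0,0,0,85],[0,0,-20,0,0,0,85],[0,0,-20,0,0,0,85]]}}

```text
time_s: 6.35
eef_pos: [0.4786, -0.4368, 0.1655]
tcp_rot: [0.004, -0.539, 0.842, -0.004]
wrist_force: [-0.1, 0.0, 0.1]
width: 0.0853
```

```bash
python3 snap.py 6; python3 go.py 478 -438 110 155; python3 - <<'E'
import cv2
s=cv2.imread("pics/side6.png")[20:210,280:460];cv2.imwrite("pics/s6.png",cv2.resize(s,None,fx=3,fy=3,interpolation=cv2.INTER_CUBIC))
from h import *
c=pickle.load(open("top6.pkl","rb"))
v,e=fitm(c,'slim',(380,150,45,45),[.581,-.256,0],False,False,z0=.008,save="pics/xt.png");print(v,e)
E
```

```text
[-0.49  0.47 -0.03 -0.   -1.06  0.06] [ 0.4805 -0.4367  0.1682]
tcp [ 480.5 -436.7  168.2] jaw 155.36 F [ 0.2 -0.8 -0.5] w 85.0 t 6.45
shift [ -2.5  -1.3 -58.2] turn [ 0.29  0.77 -0.36]
[ 0.57767875 -0.25504184  0.        ] 0.543416012792384
```

View pics/s6.png

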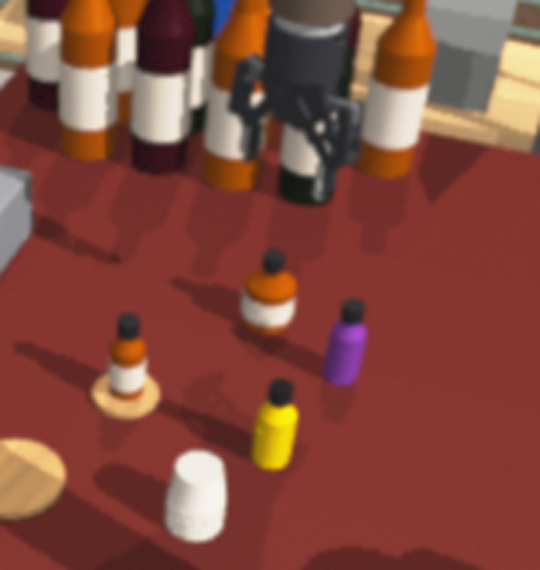

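View pics/xt.png

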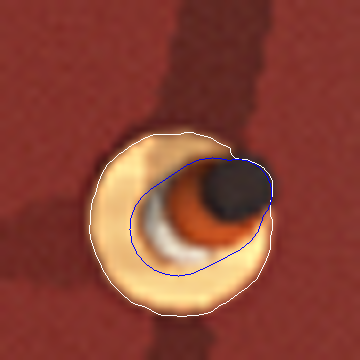

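{"api": "play_rows", "payload": {"commands": [[-2.5,-1.5,-30,0.3,0.75,0,85],[-2.5,-1.5,-55,0.3,0.75,0,85],[-2.5,-1.5,-70,0.3,0.75,0,85],[-2.5,-1.5,-78,0.3,0.75,0,85],[-2.5,-1.5,-78,0.3,0.75,0,85]]}}

```text
time_s: 6.87
eef_pos: [0.4783, -0.4368, 0.0887]
tcp_rot: [-0.0, -0.541, 0.841, 0.001]
wrist_force: [0.1, -0.3, -0.5]
width: 0.0852
```

```bash
python3 go.py 478 -438 18 155; python3 snap.py 7; python3 - <<'E'
import cv2
s=cv2.imread("pics/side7.png")[60:180,310:430];s=cv2.resize(s,None,fx=4,fy=4,interpolation=cv2.INTER_CUBIC)
from h import *
c=pickle.load(open("top6.pkl","rb"));b=(380,150,45,45)
im=cv2.resize(c["frame"][150:195,380:425,::-1],None,fx=8,fy=8,interpolation=cv2.INTER_CUBIC)
m=render(c,'slim',.5807,-.2578,0,b,8,.008)
cs,_=cv2.findContours(m,cv2.RETR_EXTERNAL,cv2.CHAIN_APPROX_NONE); cv2.drawContours(im,cs,-1,(255,0,0),1)
im=cv2.copyMakeBorder(im,0,120,0,0,cv2.BORDER_CONSTANT)
cv2.imwrite("pics/s7.png",np.hstack([s,im[:480,:300+20]]))
E
```

```text
tcp [ 478.3 -436.8   88.7] jaw 155.47 F [ 0.1 -0.3 -0.5] w 85.2 t 6.8667
shift [ -0.3  -1.2 -70.7] turn [-0.1  -0.12 -0.47]
[-0.49  0.54 -0.1   0.   -0.92  0.06] [ 0.4793 -0.4382  0.0914]
```

View pics/s7.png

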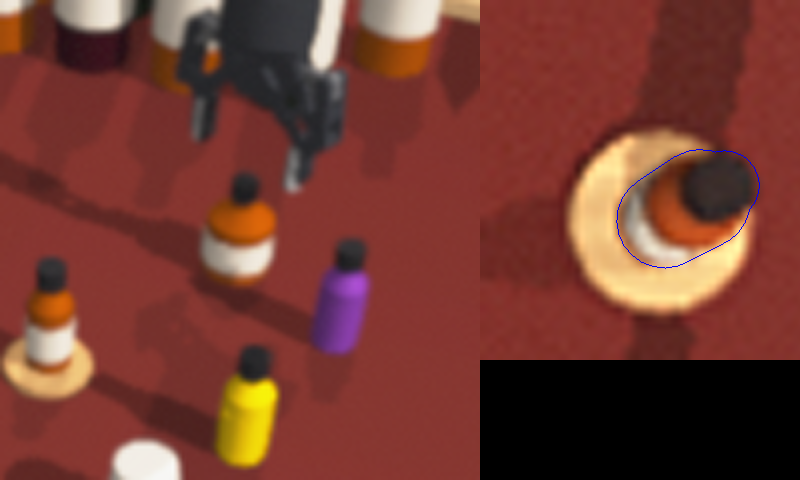

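{"api": "play_rows", "payload": {"commands": [[-1,0,-25,0,0,0,85],[-1,0,-45,0,0,0,85],[-1,0,-62,0,0,0,85],[-1,0,-72,0,0,0,85],[-1,0,-73,0,0,0,85]]}}

```text
time_s: 7.38
eef_pos: [0.4782, -0.4378, 0.0176]
tcp_rot: [0.0, -0.541, 0.841, -0.0]
wrist_force: [-1.5, 0.8, -0.3]
width: 0.085
```

{"api": "play_rows", "payload": {"commands": [[0,0,0,0,0,0,85],[0,0,0,0,0,0,85]]}}

```text
time_s: 7.55
eef_pos: [0.4792, -0.4383, 0.0191]
tcp_rot: [0.001, -0.541, 0.841, -0.002]
wrist_force: [0.5, -0.6, 0.2]
width: 0.0849
```

```bash
python3 go.py 478 -438 18 155
```

```text
tcp [ 479.2 -438.3   19.1] jaw 155.51 F [ 0.5 -0.6  0.2] w 84.9 t 7.55
shift [-1.2  0.3 -1.1] turn [ 0.12  0.15 -0.51]
```

{"api": "play_rows", "payload": {"commands": [[0,0,-1,0,0,0,40],[0,0,-1,0,0,0,40],[0,0,-1,0,0,0,40],[0,0,-1,0,0,0,40],[0,0,-1,0,0,0,40]]}}

```text
time_s: 7.97
eef_pos: [0.4801, -0.439, 0.0197]
tcp_rot: [0.001, -0.541, 0.841, -0.003]
wrist_force: [0.3, 0.2, 5.8]
width: 0.0542
```

```bash
python3 go.py; python3 snap.py 8; python3 - <<'E'
import cv2
s=cv2.imread("pics/side8.png")[60:180,310:430];s=cv2.resize(s,None,fx=4,fy=4,interpolation=cv2.INTER_CUBIC)
cv2.imwrite("pics/s8.png",s)
E
```

```text
tcp [ 480.1 -439.    19.7] jaw 155.54 F [0.3 0.2 5.8] w 54.2 t 7.9667
[-0.49  0.63 -0.16  0.   -0.77  0.06] [ 0.4802 -0.4389  0.0197]
```

View pics/s8.png

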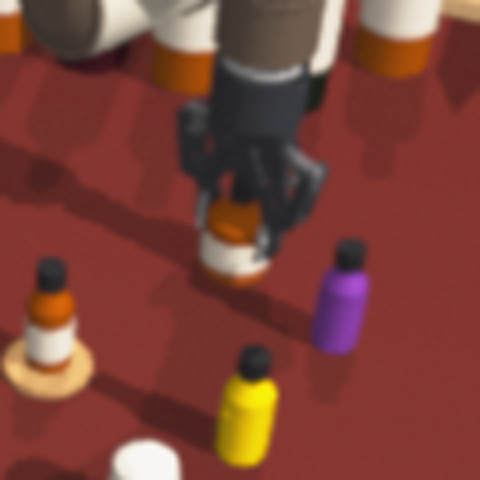

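{"api": "play_rows", "payload": {"commands": [[0,0,30,0,0,0,40],[0,0,65,0,0,0,40],[0,0,100,0,0,0,40],[0,0,140,0,0,0,40],[0,0,180,0,0,0,40]]}}

```text
time_s: 8.48
eef_pos: [0.4792, -0.4382, 0.2002]
tcp_rot: [0.001, -0.541, 0.841, -0.001]
wrist_force: [1.2, -0.8, -1.9]
width: 0.0544
```

{"api": "play_rows", "payload": {"commands": [[10,25,0,0,0,0,40],[25,58,0,0,0,0,40],[42,92,0,0,0,0,40],[58,126,0,0,0,0,40],[75,160,0,0,0,0,40]]}}

```text
time_s: 8.9
eef_pos: [0.5538, -0.2764, 0.1994]
tcp_rot: [0.0, -0.541, 0.841, -0.001]
wrist_force: [0.8, -0.7, -0.4]
width: 0.0538
```

```bash
python3 go.py 640.5 -101 190 155;
```

```text
tcp [ 553.8 -276.4  199.4] jaw 155.46 F [ 0.8 -0.7 -0.4] w 53.8 t 8.9
shift [ 86.7 175.4  -9.4] turn [ 0.04  0.07 -0.46]
```

{"api": "play_rows", "payload": {"commands": [[18,36,0,0,0,0,40],[36,73,0,0,0,0,40],[54,110,0,0,0,0,40],[72,147,0,0,0,0,40],[86,175,-10,0,0,0,40]]}}

```text
time_s: 9.32
eef_pos: [0.6415, -0.0985, 0.1907]
tcp_rot: [0.002, -0.541, 0.841, -0.001]
wrist_force: [0.5, -1.5, -0.5]
width: 0.0543
```

{"api": "play_rows", "payload": {"commands": [[0,0,-20,0,0,0,40],[0,0,-50,0,0,0,40],[0,0,-80,0,0,0,40],[0,0,-105,0,0,0,40],[0,0,-115,0,0,0,40]]}}

```text
time_s: 9.73
eef_pos: [0.638, -0.0982, 0.0704]
tcp_rot: [-0.002, -0.541, 0.841, 0.001]
wrist_force: [-0.7, 0.2, -3.6]
width: 0.0542
```

{"api": "play_rows", "payload": {"commands": [[0,0,0,0,0,0,40],[0,0,0,0,0,0,40]]}}

```text
time_s: 9.9
eef_pos: [0.6371, -0.0983, 0.0694]
tcp_rot: [-0.003, -0.541, 0.841, 0.002]
wrist_force: [-0.7, 0.0, -1.0]
width: 0.0541
```

```bash
python3 go.py 640.5 -101 40 155;
```

```text
tcp [637.1 -98.3  69.4] jaw 155.48 F [-0.7  0.  -1. ] w 54.1 t 9.9
shift [  3.4  -2.7 -29.4] turn [-0.02 -0.45 -0.48]
```

{"api": "play_rows", "payload": {"commands": [[3.5,-2.5,-10,0,-0.45,0,40],[3.5,-2.5,-22,0,-0.45,0,40],[3.5,-2.5,-30,0,-0.45,0,40],[3.5,-2.5,-34,0,-0.45,0,40],[3.5,-2.5,-36,0,-0.45,0,40]]}}

```text
time_s: 10.32
eef_pos: [0.6403, -0.1008, 0.0329]
tcp_rot: [-0.0, -0.541, 0.841, 0.0]
wrist_force: [0.4, -0.1, -0.7]
width: 0.054
```

```bash
python3 go.py 640.5 -101 27 155;
```

```text
tcp [ 640.3 -100.8   32.9] jaw 155.47 F [ 0.4 -0.1 -0.7] w 54.0 t 10.3167
shift [ 0.2 -0.2 -5.9] turn [-0.01 -0.05 -0.47]
```

{"api": "play_rows", "payload": {"commands": [[0,0,-2,0,0,0,40],[0,0,-4,0,0,0,40],[0,0,-5,0,0,0,40],[0,0,-6,0,0,0,40],[0,0,-6,0,0,0,40]]}}

```text
time_s: 10.73
eef_pos: [0.6405, -0.1007, 0.0278]
tcp_rot: [-0.0, -0.541, 0.841, 0.0]
wrist_force: [-2.7, 0.3, 2.3]
width: 0.0544
```

{"api": "play_rows", "payload": {"commands": [[0,0,0,0,0,0,85],[0,0,0,0,0,0,85],[0,0,0,0,0,0,85],[0,0,0,0,0,0,85],[0,0,0,0,0,0,85]]}}

```text
time_s: 11.15
eef_pos: [0.6406, -0.1008, 0.0278]
tcp_rot: [-0.0, -0.541, 0.841, 0.0]
wrist_force: [-0.2, 0.3, -0.6]
width: 0.0846
```

{"api": "play_rows", "payload": {"commands": [[0,0,25,0,0,0,85],[0,0,60,0,0,0,85],[0,0,95,0,0,0,85],[0,0,130,0,0,0,85],[0,0,160,0,0,0,85]]}}

```text
time_s: 11.57
eef_pos: [0.6409, -0.1009, 0.1906]
tcp_rot: [0.001, -0.541, 0.841, -0.001]
wrist_force: [1.2, 0.7, 0.4]
width: 0.0847
```

```bash
python3 go.py 632.5 66 190 110; python3 snap.py 9; python3 - <<'E'
import cv2
s=cv2.imread("pics/side9.png")[90:260,190:390];s=cv2.resize(s,None,fx=3.5,fy=3.5,interpolation=cv2.INTER_CUBIC)
cv2.imwrite("pics/s9.png",s)
E
```

```text
tcp [ 640.9 -100.9  190.6] jaw 155.51 F [1.2 0.7 0.4] w 84.7 t 11.5667
shift [ -8.4 166.9  -0.6] turn [  0.06   0.11 -45.51]
[ 0.09  0.45  0.02  0.   -1.12 -0.52] [ 0.644  -0.1011  0.195 ]
```

View pics/s9.png

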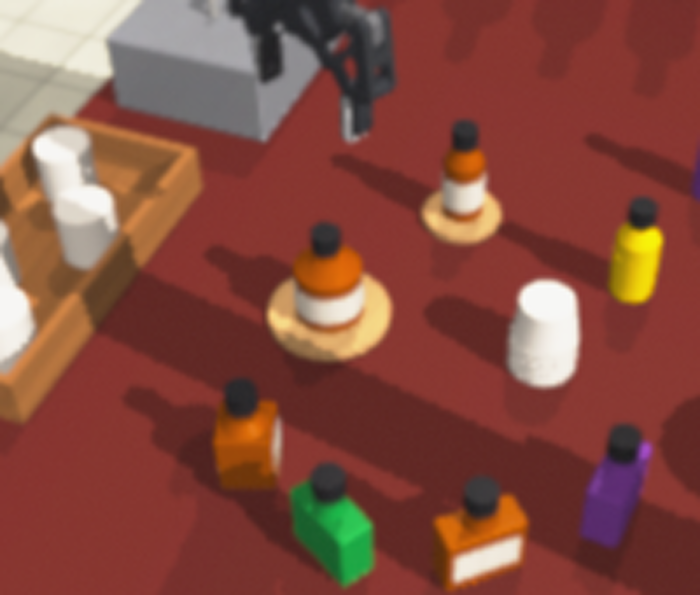

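{"api": "play_rows", "payload": {"commands": [[-2,33,0,0,0,-7,65],[-4,66,0,0,0,-14,65],[-6,100,0,0,0,-21,65],[-8,133,0,0,0,-28,65],[-11,167,0,0,0,-35,65]]}}

```text
time_s: 12.08
eef_pos: [0.6326, 0.0671, 0.1946]
tcp_rot: [0.004, -0.26, 0.966, -0.005]
wrist_force: [0.8, -0.3, 0.4]
width: 0.0647
```

{"api": "play_rows", "payload": {"commands": [[0,0,0,0,0,-7,65],[0,0,0,0,0,-10,65],[0,0,0,0,0,-10,65]]}}

```text
time_s: 12.33
eef_pos: [0.6323, 0.0681, 0.1939]
tcp_rot: [0.003, -0.175, 0.984, -0.006]
wrist_force: [-0.1, -0.2, -0.1]
width: 0.0651
```

```bash
python3 go.py 632.5 66 110 110.5; python3 snap.py 10; python3 - <<'E'
from h import *
cs=[pickle.load(open(n,"rb")) for n in("side9.pkl","side10.pkl","top10.pkl")]
for n,c in zip(("side9","side10","top10"),cs):
    for k,g,cn in(('squat',(.640,-.1002),'c_large'),('slim',(.580,-.2552),'c_small')):
        if n[:3]=='top': g=(g[0],g[1]-.002)
        q=proj(c,[[*g,.05]])[0].round().astype(int); b=(q[0]-24,q[1]-28,48,56)
        im=cv2.resize(c["frame"][b[1]:b[1]+56,b[0]:b[0]+48,::-1],None,fx=8,fy=8,interpolation=cv2.INTER_CUBIC)
        for kk,z in((k,.008),(cn,0)):
            m=render(c,kk,*g,0,b,8,z); cc,_=cv2.findContours(m,cv2.RETR_EXTERNAL,cv2.CHAIN_APPROX_NONE); cv2.drawContours(im,cc,-1,(255,0,0),1)
        cv2.imwrite(f"pics/o_{n}_{k}.png",im)
L=[cv2.resize(cv2.imread(f"pics/o_{n}_{k}.png"),(256,299)) for k in('squat','slim') for n in("side9","side10","top10")]
cv2.imwrite("pics/o.png",np.vstack([np.hstack(L[:3]),np.hstack(L[3:])]))
E
```

```text
tcp [632.3  68.1 193.9] jaw 110.21 F [-0.1 -0.2 -0.1] w 65.1 t 12.3333
shift [  0.2  -2.1 -83.9] turn [0.58 0.43 0.29]
[ 0.37  0.43 -0.03  0.01 -1.11 -1.59] [0.6325 0.0671 0.1942]
```

View pics/o.png

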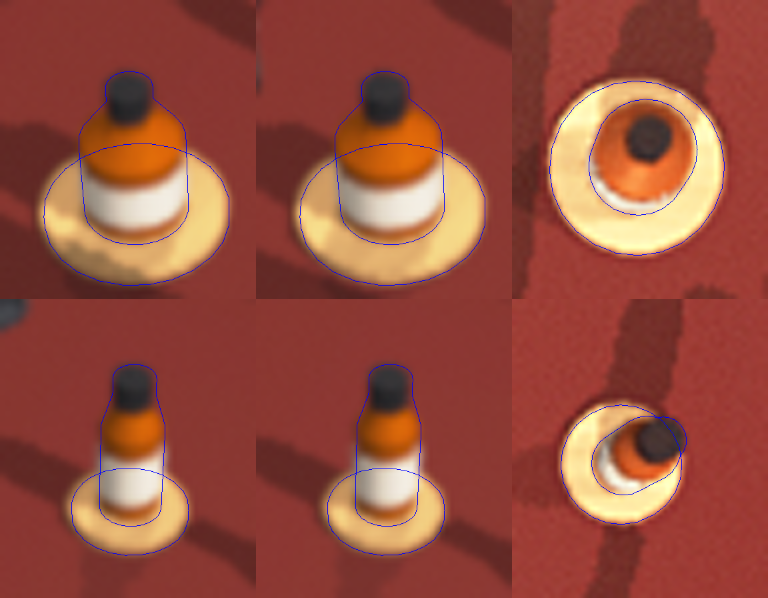

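View pics/top10.png

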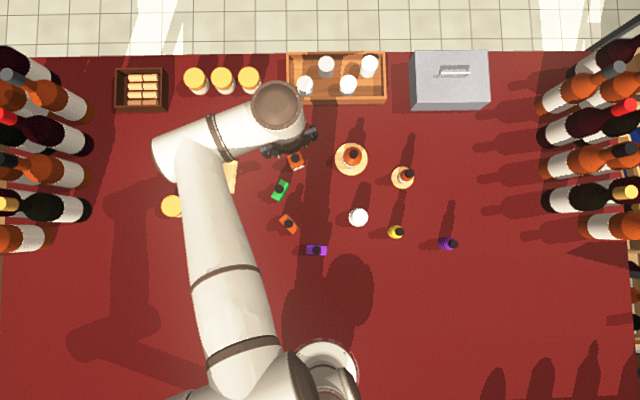

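{"api": "play_rows", "payload": {"commands": [[0.5,-1,-25,0.6,0.4,0.3,65],[0.5,-1,-60,0.6,0.4,0.3,65],[0.5,-1,-85,0.6,0.4,0.3,65],[0.5,-1,-100,0.6,0.4,0.3,65],[0.5,-1,-100,0.6,0.4,0.3,65]]}}

```text
time_s: 12.85
eef_pos: [0.6302, 0.0646, 0.0896]
tcp_rot: [-0.004, -0.178, 0.984, -0.0]
wrist_force: [-0.7, -0.5, -0.3]
width: 0.065
```

```bash
python3 go.py 632.5 66 18 110.5; python3 snap.py 11; python3 - <<'E'
import cv2
s=cv2.imread("pics/side11.png")[140:260,210:330];s=cv2.resize(s,None,fx=4,fy=4,interpolation=cv2.INTER_CUBIC)
cv2.imwrite("pics/s11.png",s)
E
```

```text
tcp [630.2  64.6  89.6] jaw 110.52 F [-0.7 -0.5 -0.3] w 65.0 t 12.85
shift [  2.3   1.4 -71.6] turn [ 0.1  -0.44 -0.02]
[ 0.36  0.52 -0.13  0.   -0.91 -1.57] [0.6332 0.0655 0.0941]
```

View pics/s11.png

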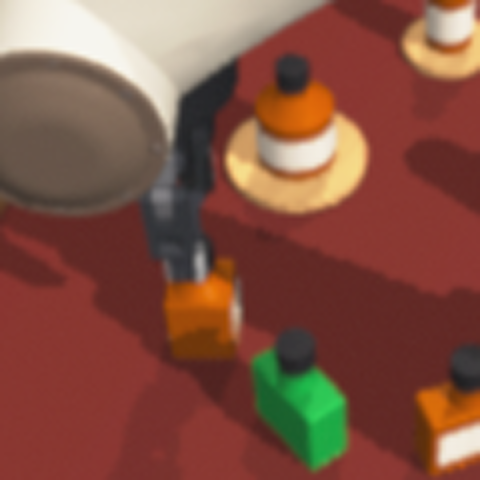

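```bash
python3 - <<'E'
from h import *
c=pickle.load(open("side11.pkl","rb"))
print((proj(c,[[.621,.097,.1],[.645,.034,.1],[.633,.0655,.094],[.632,.066,.088]])-[210,140])*4)
E
```

```text
[[185.60486629 272.25110881]
 [195.84179186 189.28943633]
 [191.80274481 236.38687199]
 [193.8799824  243.97631498]]
```

{"api": "play_rows", "payload": {"commands": [[-0.5,0.5,-25,0,0,0,65],[-0.5,0.5,-45,0,0,0,65],[-0.5,0.5,-62,0,0,0,65],[-0.5,0.5,-72,0,0,0,65],[-0.5,0.5,-75,0,0,0,65]]}}

```text
time_s: 13.37
eef_pos: [0.6328, 0.0658, 0.0188]
tcp_rot: [0.0, -0.179, 0.984, -0.0]
wrist_force: [-0.2, 0.5, -0.4]
width: 0.065
```

```bash
python3 go.py 632.5 66 18.5 110.5
```

```text
tcp [632.8  65.8  18.8] jaw 110.59 F [-0.2  0.5 -0.4] w 65.0 t 13.3667
shift [-0.3  0.2 -0.3] turn [ 0.03  0.01 -0.09]
```

{"api": "play_rows", "payload": {"commands": [[0,0,0,0,0,0,28],[0,0,0,0,0,0,28],[0,0,0,0,0,0,28],[0,0,0,0,0,0,28],[0,0,0,0,0,0,28]]}}

```text
time_s: 13.78
eef_pos: [0.634, 0.0661, 0.0204]
tcp_rot: [0.002, -0.179, 0.984, -0.0]
wrist_force: [-1.1, 0.2, 4.9]
width: 0.0413
```

{"api": "play_rows", "payload": {"commands": [[0,0,30,0,0,0,28],[0,0,65,0,0,0,28],[0,0,100,0,0,0,28],[0,0,140,0,0,0,28],[0,0,175,0,0,0,28]]}}

```text
time_s: 14.2
eef_pos: [0.6337, 0.066, 0.1978]
tcp_rot: [0.002, -0.179, 0.984, -0.0]
wrist_force: [0.8, -0.3, -1.3]
width: 0.0414
```

```bash
python3 go.py 387.5 282.5 190 107.5; python3 snap.py 12; python3 - <<'E'
import cv2
s=cv2.imread("pics/side12.png")[80:260,160:360];s=cv2.resize(s,None,fx=3,fy=3,interpolation=cv2.INTER_CUBIC)
cv2.imwrite("pics/s12.png",s)
E
```

```text
tcp [633.7  66.  197.8] jaw 110.62 F [ 0.8 -0.3 -1.3] w 41.4 t 14.2
shift [-246.2  216.5   -7.8] turn [-0.02  0.21 -3.12]
[ 0.36  0.42 -0.01  0.   -1.12 -1.57] [0.6376 0.0667 0.2036]
```

View pics/s12.png

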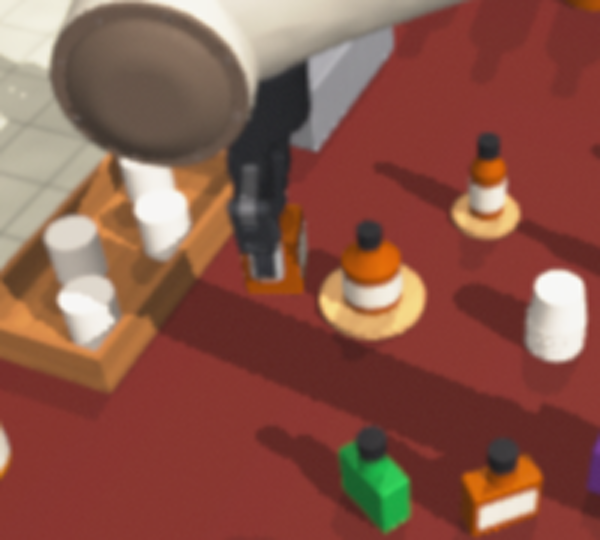

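{"api": "play_rows", "payload": {"commands": [[-20,18,0,0,0,0,28],[-48,42,0,0,0,0,28],[-78,67,0,0,0,0,28],[-108,93,0,0,0,-1.5,28],[-138,120,0,0,0,-3,28]]}}

```text
time_s: 14.72
eef_pos: [0.4976, 0.187, 0.2029]
tcp_rot: [0.008, -0.152, 0.988, -0.0]
wrist_force: [0.7, 1.1, -0.8]
width: 0.0413
```

```bash
python3 go.py 388.5 282.5 190 107.5
```

```text
tcp [497.6 187.  202.9] jaw 107.53 F [ 0.7  1.1 -0.8] w 41.3 t 14.7167
shift [-109.1   95.5  -12.9] turn [-0.11  0.95 -0.03]
```

{"api": "play_rows", "payload": {"commands": [[-30,26,0,0,0.9,0,28],[-60,52,0,0,0.9,0,28],[-88,76,-10,0,0.9,0,28],[-109,95.5,-40,0,0.9,0,28],[-109,95.5,-70,0,0.9,0,28]]}}

```text
time_s: 15.13
eef_pos: [0.3861, 0.2856, 0.1334]
tcp_rot: [0.002, -0.155, 0.988, 0.003]
wrist_force: [-1.1, -0.4, -2.0]
width: 0.041
```

{"api": "play_rows", "payload": {"commands": [[0,0,-15,0,0,0,28],[0,0,-25,0,0,0,28],[0,0,-25,0,0,0,28]]}}

```text
time_s: 15.38
eef_pos: [0.3842, 0.284, 0.1058]
tcp_rot: [-0.0, -0.155, 0.988, 0.001]
wrist_force: [0.1, 0.1, -1.4]
width: 0.0412
```

```bash
python3 go.py 388.5 282.5 45 107.5;python3 snap.py 13; python3 - <<'E'
import cv2,numpy as np
s=cv2.imread("pics/side13.png")[260:380,250:400];t=cv2.imread("pics/top13.png")[190:310,160:310]
cv2.imwrite("pics/s13.png",cv2.resize(np.vstack([s,t]),None,fx=2.5,fy=2.5,interpolation=cv2.INTER_CUBIC))
E
```

```text
tcp [384.2 284.  105.8] jaw 107.83 F [ 0.1  0.1 -1.4] w 41.2 t 15.3833
shift [  4.3  -1.5 -60.8] turn [-0.11 -0.06 -0.33]
[ 0.98  0.27 -0.51 -0.   -0.78 -2.23] [0.386  0.2854 0.1082]
```

View pics/s13.png

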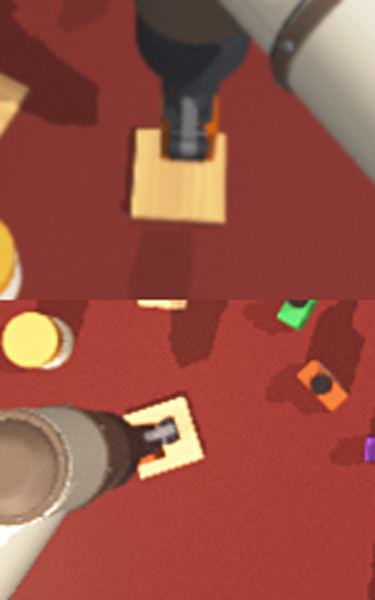

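{"api": "play_rows", "payload": {"commands": [[2.5,-3,-20,0,0,-0.3,28],[2.5,-3,-40,0,0,-0.3,28],[2.5,-3,-55,0,0,-0.3,28],[2.5,-3,-65,0,0,-0.3,28],[2.5,-3,-68,0,0,-0.3,28]]}}

```text
time_s: 15.9
eef_pos: [0.3885, 0.2819, 0.0397]
tcp_rot: [0.001, -0.152, 0.988, 0.002]
wrist_force: [0.1, 0.2, -0.7]
width: 0.0413
```

{"api": "play_rows", "payload": {"commands": [[0,0,0,0,0,0,28],[0,0,0,0,0,0,28]]}}

```text
time_s: 16.07
eef_pos: [0.3892, 0.2824, 0.0405]
tcp_rot: [0.002, -0.152, 0.988, 0.003]
wrist_force: [0.3, -0.1, -0.9]
width: 0.0414
```

```bash
python3 go.py 388.5 282.5 31 107.5;python3 snap.py 14; python3 - <<'E'
import cv2,numpy as np
s=cv2.imread("pics/side14.png")[280:380,270:370];t=cv2.imread("pics/top14.png")[200:300,180:280]
cv2.imwrite("pics/s14.png",cv2.resize(np.hstack([s,t]),None,fx=4,fy=4,interpolation=cv2.INTER_CUBIC))
E
```

```text
tcp [389.2 282.4  40.5] jaw 107.47 F [ 0.3 -0.1 -0.9] w 41.4 t 16.0667
shift [-0.7  0.1 -9.5] turn [-0.35  0.17  0.03]
[ 0.97  0.38 -0.58 -0.   -0.6  -2.23] [0.3892 0.2825 0.0407]
```

View pics/s14.png

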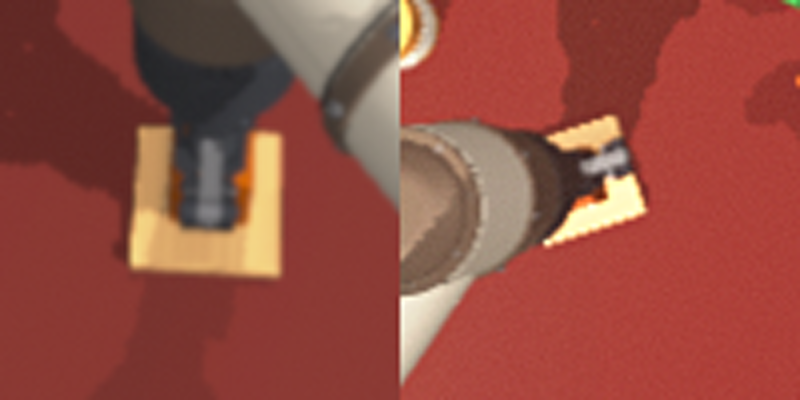

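{"api": "play_rows", "payload": {"commands": [[-0.5,0,-4,-0.3,0.2,0,28],[-0.5,0,-8,-0.3,0.2,0,28],[-0.5,0,-10,-0.3,0.2,0,28],[-0.5,0,-12,-0.3,0.2,0,28],[-0.5,0,-12.5,-0.3,0.2,0,28]]}}

```text
time_s: 16.58
eef_pos: [0.3886, 0.2825, 0.0284]
tcp_rot: [-0.0, -0.152, 0.988, 0.0]
wrist_force: [-2.0, -1.4, 7.4]
width: 0.0411
```

```bash
python3 go.py 388.5 282.5 28 107.5
```

```text
tcp [388.6 282.5  28.4] jaw 107.5 F [-2.  -1.4  7.4] w 41.1 t 16.5833
shift [-0.1 -0.  -0.4] turn [-0.06 -0.01 -0.  ]
```

Contact. Release and retreat.

{"api": "play_rows", "payload": {"commands": [[0,0,0,0,0,0,65],[0,0,0,0,0,0,65],[0,0,0,0,0,0,65],[0,0,0,0,0,0,65]]}}

```text
time_s: 16.92
eef_pos: [0.3887, 0.2826, 0.0284]
tcp_rot: [0.0, -0.152, 0.988, 0.001]
wrist_force: [0.4, 0.6, 0.6]
width: 0.0648
```

{"api": "play_rows", "payload": {"commands": [[0,0,25,0,0,0,65],[0,0,60,0,0,0,65],[0,0,95,0,0,0,65],[0,0,130,0,0,0,65],[0,0,160,0,0,0,65]]}}

```text
time_s: 17.33
eef_pos: [0.3888, 0.2827, 0.1909]
tcp_rot: [0.001, -0.152, 0.988, 0.001]
wrist_force: [-0.2, 1.1, -0.2]
width: 0.0651
```

{"api": "play_rows", "payload": {"commands": [[10,-38,0,0,0,7,65],[20,-77,0,0,0,14,65],[30,-115,0,0,0,21,65],[40,-154,0,0,0,26,65],[52,-194,0,0,0,26,65]]}}

```text
time_s: 17.75
eef_pos: [0.4378, 0.0973, 0.1912]
tcp_rot: [0.001, -0.373, 0.928, 0.001]
wrist_force: [0.8, -0.8, 1.0]
width: 0.0647
```

```bash
python3 snap.py 15;python3 go.py 446 87.5 110 134; python3 - <<'E'
from h import *
L=[]
for n in("side","top"):
    c=pickle.load(open(n+"15.pkl","rb"))
    g=(.3894,.2825,np.radians(17.7)) if n=="side" else (.3858,.2821,np.radians(17.2))
    q=proj(c,[[*g[:2],.05]])[0].round().astype(int); b=(q[0]-30,q[1]-35,60,70)
    im=cv2.resize(c["frame"][b[1]:b[1]+70,b[0]:b[0]+60,::-1],None,fx=8,fy=8,interpolation=cv2.INTER_CUBIC)
    for kk,z in(('square',.008),('c_square',0)):
        m=render(c,kk,*g,b,8,z); cc,_=cv2.findContours(m,cv2.RETR_EXTERNAL,cv2.CHAIN_APPROX_NONE); cv2.drawContours(im,cc,-1,(255,0,0),1)
    L.append(cv2.resize(im,(400,467)))
cv2.imwrite("pics/o15.png",np.hstack(L))
E
```

```text
[ 0.57  0.12 -0.47 -0.   -0.99 -1.39] [0.4381 0.0941 0.1908]
tcp [438.1  94.1 190.8] jaw 133.11 F [0.8 0.5 0.7] w 65.3 t 17.85
shift [  7.9  -6.6 -80.8] turn [-0.13 -0.04  0.89]
```

View pics/o15.png

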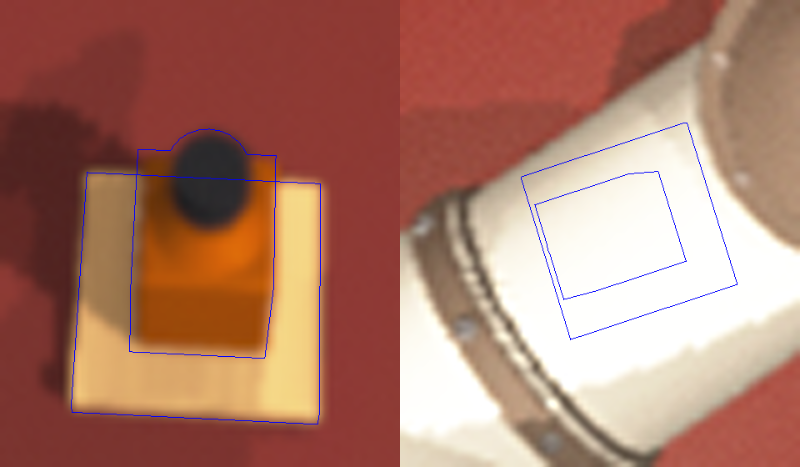

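{"api": "play_rows", "payload": {"commands": [[8,-6,-10,0,0,0.9,65],[8,-6,-40,0,0,0.9,65],[8,-6,-70,0,0,0.9,65],[8,-6,-92,0,0,0.9,65],[8,-6,-95,0,0,0.9,65]]}}

```text
time_s: 18.27
eef_pos: [0.4433, 0.087, 0.0922]
tcp_rot: [-0.004, -0.374, 0.927, 0.001]
wrist_force: [-0.8, -1.0, 0.8]
width: 0.0649
```

```bash
python3 snap.py 16;python3 go.py 446 88 18.5 134; python3 - <<'E'
from h import *
c=pickle.load(open("side16.pkl","rb"))
s=cv2.imread("pics/side16.png")[170:270,270:390];cv2.imwrite("pics/s16.png",cv2.resize(s,None,fx=5,fy=5,interpolation=cv2.INTER_CUBIC))
E
```

```text
[ 0.55  0.26 -0.58 -0.   -0.73 -1.35] [0.4458 0.0882 0.0954]
tcp [445.8  88.2  95.4] jaw 134.06 F [1.  0.6 0.3] w 65.0 t 18.3667
shift [  0.2  -0.2 -76.9] turn [-0.05 -0.14 -0.06]
```

View pics/s16.png

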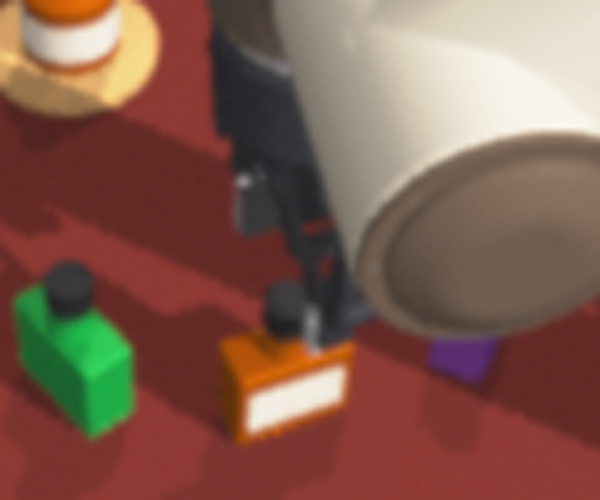

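{"api": "play_rows", "payload": {"commands": [[0,0,-25,0,0,0,65],[0,0,-45,0,0,0,65],[0,0,-62,0,0,0,65],[0,0,-73,0,0,0,65],[0,0,-77,0,0,0,65]]}}

```text
time_s: 18.78
eef_pos: [0.4465, 0.0889, 0.0185]
tcp_rot: [-0.001, -0.375, 0.927, 0.001]
wrist_force: [0.9, -0.3, -0.2]
width: 0.0649
```

```bash
python3 go.py 446 88 18.5 134
```

```text
tcp [446.5  88.9  18.5] jaw 134.1 F [ 0.9 -0.3 -0.2] w 64.9 t 18.7833
shift [-0.5 -0.9  0. ] turn [-0.06 -0.1  -0.1 ]
```

{"api": "play_rows", "payload": {"commands": [[0,0,0,0,0,0,12],[0,0,0,0,0,0,12],[0,0,0,0,0,0,12],[0,0,0,0,0,0,12],[0,0,0,0,0,0,12]]}}

```text
time_s: 19.2
eef_pos: [0.4477, 0.0897, 0.02]
tcp_rot: [0.001, -0.376, 0.927, 0.001]
wrist_force: [-1.5, 1.2, 6.9]
width: 0.0273
```

{"api": "play_rows", "payload": {"commands": [[0,0,0,0,0,0,12],[0,0,40,0,0,0,12],[0,0,80,0,0,0,12],[0,0,120,0,0,0,12],[0,0,160,0,0,0,12]]}}

```text
time_s: 19.62
eef_pos: [0.4467, 0.0892, 0.1815]
tcp_rot: [0.0, -0.376, 0.927, 0.001]
wrist_force: [0.9, 0.0, -2.3]
width: 0.027
```

```bash
python3 go.py 595 277.5 175 83; python3 snap.py 17; python3 - <<'E'
import cv2
s=cv2.imread("pics/side17.png")[110:290,230:430];cv2.imwrite("pics/s17.png",cv2.resize(s,None,fx=3,fy=3,interpolation=cv2.INTER_CUBIC))
t=cv2.imread("pics/top17.png");cv2.imwrite("pics/t17.png",cv2.resize(t[140:290,160:310],None,fx=3.5,fy=3.5,interpolation=cv2.INTER_CUBIC))
E
```

```text
tcp [446.7  89.2 181.5] jaw 134.12 F [ 0.9  0.  -2.3] w 27.0 t 19.6167
shift [148.3 188.3  -6.5] turn [ -0.12   0.07 -51.12]
[ 0.55  0.14 -0.46  0.   -0.96 -1.35] [0.4515 0.0913 0.1867]
```

View pics/s17.png

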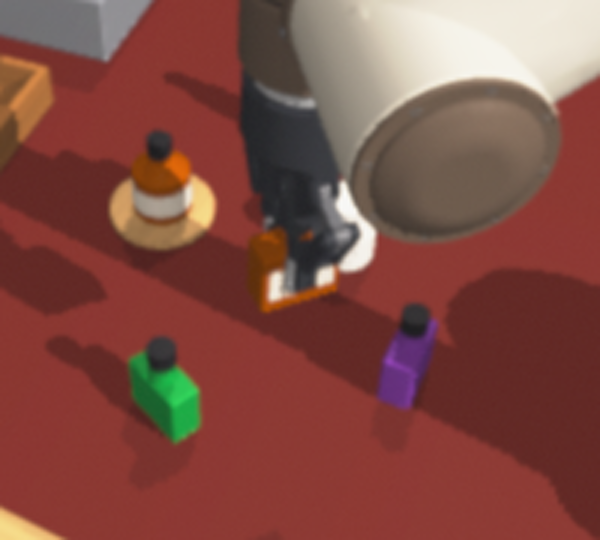

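View pics/t17.png

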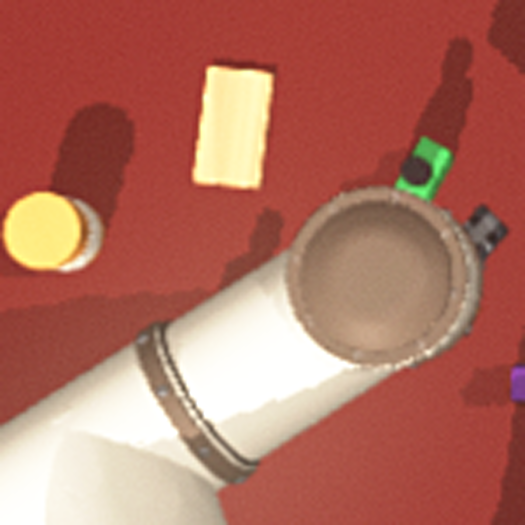

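{"api": "play_rows", "payload": {"commands": [[15,19,0,0,0,-6,12],[33,43,0,0,0,-12,12],[52,67,0,0,0,-18,12],[72,91,0,0,0,-25,12],[90,115,0,0,0,-32,12]]}}

```text
time_s: 20.13
eef_pos: [0.5416, 0.207, 0.1855]
tcp_rot: [0.008, -0.103, 0.995, -0.001]
wrist_force: [0.1, -0.7, -1.2]
width: 0.0273
```

```bash
python3 go.py 597.5 277.2 160 82.9
```

```text
tcp [541.6 207.  185.5] jaw 101.83 F [ 0.1 -0.7 -1.2] w 27.3 t 20.1333
shift [ 55.9  70.2 -25.5] turn [  0.22   0.9  -18.93]
```

{"api": "play_rows", "payload": {"commands": [[18,23,0,0,0.5,-6,12],[36,46,0,0,0.9,-12,12],[56,70,0,0,0.9,-19,12],[56,70,-20,0,0.9,-19,12],[56,70,-40,0,0.9,-19,12]]}}

```text
time_s: 20.55
eef_pos: [0.5983, 0.2785, 0.1438]
tcp_rot: [-0.0, 0.062, 0.998, -0.001]
wrist_force: [-1.2, -0.4, -3.2]
width: 0.0276
```

{"api": "play_rows", "payload": {"commands": [[0,0,-25,0,0,0,12],[0,0,-50,0,0,0,12],[0,0,-75,0,0,0,12],[0,0,-88,0,0,0,12],[0,0,-88,0,0,0,12]]}}

```text
time_s: 20.97
eef_pos: [0.5949, 0.2763, 0.0501]
tcp_rot: [-0.005, 0.063, 0.998, -0.005]
wrist_force: [-0.1, 0.1, -2.9]
width: 0.0274
```

```bash
python3 go.py 597.5 277.2 40 82.9; python3 snap.py 18; python3 go.py 597.5 277.2 40 82.9
```

```text
tcp [594.9 276.3  50.1] jaw 82.77 F [-0.1  0.1 -2.9] w 27.4 t 20.9667
shift [  2.6   0.9 -10.1] turn [ 0.49 -0.57  0.14]
[ 0.68  0.6  -0.1   0.   -0.87 -2.38] [0.5979 0.2781 0.0548]
tcp [597.9 278.1  54.8] jaw 82.84 F [ 0.8  1.6 -0.7] w 27.0 t 21.0667
shift [ -0.4  -0.9 -14.8] turn [ 0.25 -0.13  0.06]
```

{"api": "play_rows", "payload": {"commands": [[-0.5,-1,-5,0.2,-0.1,0,12],[-0.5,-1,-12,0.2,-0.1,0,12],[-0.5,-1,-17,0.2,-0.1,0,12],[-0.5,-1,-17,0.2,-0.1,0,12]]}}

```text
time_s: 21.4
eef_pos: [0.5967, 0.2766, 0.0368]
tcp_rot: [-0.001, 0.063, 0.998, -0.001]
wrist_force: [0.4, -0.2, -1.9]
width: 0.0274
```

```bash
python3 snap.py 19; python3 go.py 597.5 277.2 27.5 82.9; python3 - <<'E'
from h import *
L=[]
for n in("side","top"):
    c=pickle.load(open(n+"19.pkl","rb"))
    g=(.5948,.2776,np.radians(-7.1)) if n=="side" else (.5938,.2774,np.radians(-7.1))
    q=proj(c,[[*g[:2],.03]])[0].round().astype(int); b=(q[0]-33,q[1]-35,66,70)
    im=cv2.resize(c["frame"][b[1]:b[1]+70,b[0]:b[0]+66,::-1],None,fx=8,fy=8,interpolation=cv2.INTER_CUBIC)
    for kk,z in(('flask',.016),('c_oblong',0)):
        m=render(c,kk,*g,b,8,z); cc,_=cv2.findContours(m,cv2.RETR_EXTERNAL,cv2.CHAIN_APPROX_NONE); cv2.drawContours(im,cc,-1,(255,0,0),1)
    L.append(cv2.resize(im,(400,424)))
cv2.imwrite("pics/o19.png",np.hstack(L))
E
```

```text
[ 0.68  0.62 -0.12  0.   -0.83 -2.38] [0.5974 0.277  0.0378]
tcp [597.4 277.   37.8] jaw 82.84 F [ 0.2  0.4 -1.7] w 27.2 t 21.5
shift [  0.1   0.2 -10.3] turn [ 0.05 -0.03  0.06]
```

View pics/o19.png

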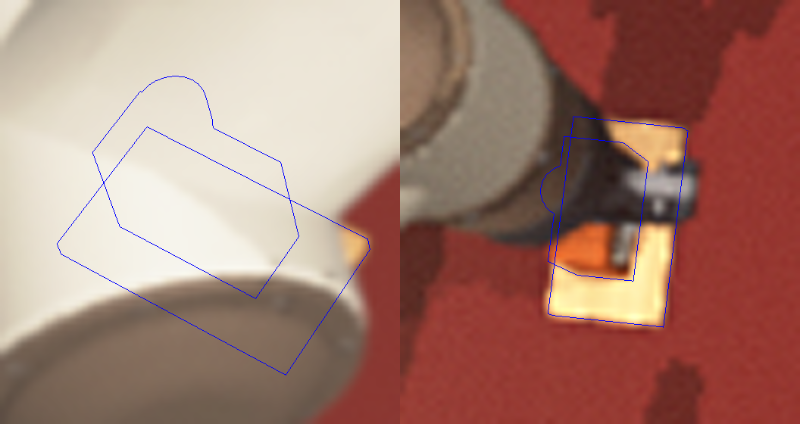

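{"api": "play_rows", "payload": {"commands": [[-1,0,-4,0,0,0,12],[-1,0,-7,0,0,0,12],[-1,0,-9,0,0,0,12],[-1,0,-10.5,0,0,0,12],[-1,0,-11,0,0,0,12]]}}

```text
time_s: 21.92
eef_pos: [0.5962, 0.277, 0.0281]
tcp_rot: [-0.0, 0.062, 0.998, -0.001]
wrist_force: [-3.8, -0.6, 7.3]
width: 0.0274
```

```bash
python3 go.py 596.5 277.2 27.5 82.9
```

```text
tcp [596.2 277.   28.1] jaw 82.88 F [-3.8 -0.6  7.3] w 27.4 t 21.9167
shift [ 0.3  0.2 -0.6] turn [ 0.09 -0.04  0.02]
```

Contact; release, lift, and swing clear for a full view.

{"api": "play_rows", "payload": {"commands": [[0,0,0,0,0,0,60],[0,0,0,0,0,0,60],[0,0,0,0,0,0,60],[0,0,0,0,0,0,60]]}}

```text
time_s: 22.25
eef_pos: [0.5963, 0.2771, 0.0281]
tcp_rot: [-0.0, 0.062, 0.998, -0.001]
wrist_force: [0.5, -0.5, 0.1]
width: 0.0603
```

{"api": "play_rows", "payload": {"commands": [[0,0,25,0,0,0,60],[0,0,60,0,0,0,60],[0,0,100,0,0,0,60],[0,0,140,0,0,0,60],[0,0,180,0,0,0,60]]}}

```text
time_s: 22.67
eef_pos: [0.5961, 0.2768, 0.2099]
tcp_rot: [-0.0, 0.062, 0.998, -0.001]
wrist_force: [0.6, 0.8, 0.3]
width: 0.0603
```

{"api": "play_rows", "payload": {"commands": [[-20,-36,0,0,0,0,60],[-40,-72,0,0,0,0,60],[-60,-108,0,0,0,0,60],[-80,-144,0,0,0,0,60],[-95,-180,0,0,0,0,60]]}}

```text
time_s: 23.08
eef_pos: [0.4993, 0.0952, 0.2099]
tcp_rot: [-0.0, 0.062, 0.998, -0.001]
wrist_force: [0.8, -0.7, 1.1]
width: 0.0599
```

{"api": "play_rows", "payload": {"commands": [[-20,-36,0,0,0,0,60],[-40,-72,0,0,0,0,60],[-60,-108,0,0,0,0,60],[-80,-144,0,0,0,0,60],[-95,-180,0,0,0,0,60]]}}

```text
time_s: 23.5
eef_pos: [0.4023, -0.0862, 0.2102]
tcp_rot: [-0.0, 0.061, 0.998, -0.001]
wrist_force: [0.8, -0.3, 0.0]
width: 0.0599
```

```bash
python3 snap.py 20; python3 go.py
```

```text
[ 0.18  0.03 -0.51  0.   -1.03 -1.89] [ 0.4014 -0.0882  0.2101]
tcp [401.4 -88.2 210.1] jaw 82.57 F [ 0.1 -0.2 -0.1] w 60.1 t 23.6
```

View pics/top20.png

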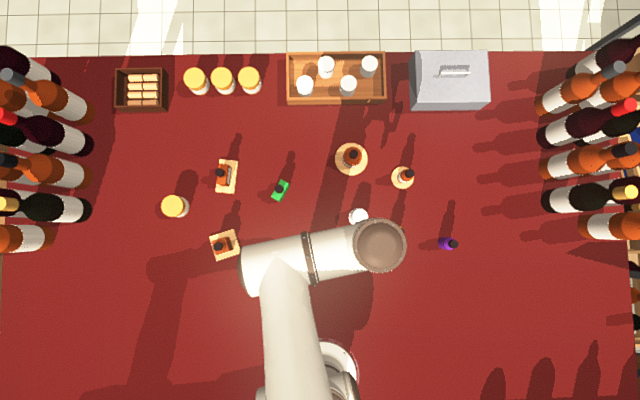

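View pics/side20.png

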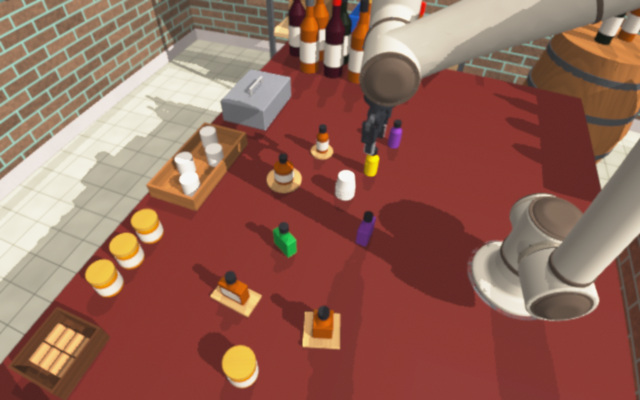

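```bash
cat > ov.py <<'E'
from h import *
import sys
n0=sys.argv[1]
T={'top':{'slim':('c_small',.5807,-.2578,0),'squat':('c_large',.6398,-.1017,0),'square':('c_square',.3858,.2821,17.4),'flask':('c_oblong',.5938,.2774,-7.1)},
'side':{'slim':('c_small',.5800,-.2552,0),'squat':('c_large',.6400,-.1002,0),'square':('c_square',.3894,.2825,17.6),'flask':('c_oblong',.5948,.2776,-7.1)}}
for n in T:
    c=pickle.load(open(n+n0+".pkl","rb")); L=[]
    for k,(cn,x,y,a) in T[n].items():
        g=(x,y,np.radians(a)); q=proj(c,[[x,y,.03]])[0].round().astype(int); r=20 if n=='top' else 28
        b=(q[0]-r,q[1]-r,2*r,2*r); K=10
        im=cv2.resize(c["frame"][b[1]:b[1]+2*r,b[0]:b[0]+2*r,::-1],None,fx=K,fy=K,interpolation=cv2.INTER_CUBIC)
        for kk,z in((k,.008),(cn,0)):
            m=render(c,kk,*g,b,K,z); cc,_=cv2.findContours(m,cv2.RETR_EXTERNAL,cv2.CHAIN_APPROX_NONE); cv2.drawContours(im,cc,-1,(255,0,0),1)
        L.append(cv2.resize(im,(300,300)))
    cv2.imwrite(f"pics/ov_{n}{n0}.png",np.vstack([np.hstack(L[:2]),np.hstack(L[2:])]))
E
python3 ov.py 20
```

```text
(no output)
```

View pics/ov_top20.png

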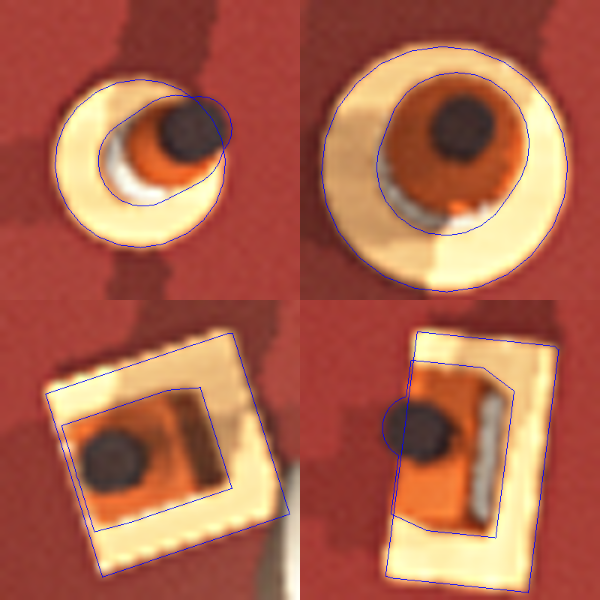

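View pics/ov_side20.png

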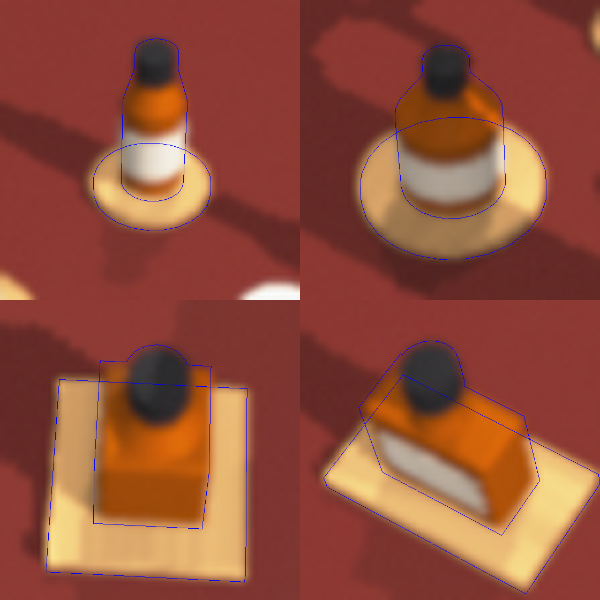

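```bash
python3 -c "
from rig import env
print(env.job_done())"
```

```text
the job is handed in; nothing more can be done
None
```

All four sample bottles stand upright on their own coasters, and I handed the job in at about 24 s with the gripper open and clear. I placed them in the order slim, squat, square, flask.

- **Position:** I laid each coaster-centred outline over the last pictures from both cameras. By eye, each bottle is within about 1–2 mm of its coaster's centre. No check failed.
- **Turn:** The square bottle and the flask look in line with their coasters' edges, with the flask lengthwise. I set them with the jaws turned to the coaster angles I had measured.
- **Disagreement:** The two cameras differed by 3.6 mm on the square coaster's position. In the side view the square bottle looks about 1.5 mm off centre; in the top view it looks centred.
- **Bystanders:** The honey jar, the cups and the green look-alike show at the same pixels as at the start. The purple and yellow look-alikes were not touched, but I did not re-measure them. At hand-in the arm hid the yellow bottle and the purple flask from the top camera.

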